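Nest the sample cup set on the warming stage

ROBOT

A 6-joint arm with a two-finger parallel gripper is mounted at the origin on the work surface. World frame = base frame: x ahead of the robot, y to its left, z up, the work surface at z = 0. Lengths are in mm, angles in degrees, forces in N, time in s.
With the tool pointing down it reaches from about 350 to 850 mm from the base axis. Payload 8.1 kg.
Tool frame: the origin (TCP) lies on the centre line of the jaws, within the pads' length; the fingertips stand r.tip_extent ahead of it and the grasp point (between the pads) lies 8 mm behind it (r.tip_extent is the distance from the TCP to the fingertips, in mm); z points along the fingers, y is the direction in which the jaws open and shut (so a half turn about z gives the same grasp; the last joint's range is limited). The gripper opens to 85 mm and grips with 20 to 120 N. Pads are 22 mm wide; open, the fingers measure 114 mm over their backs; the gripper's body (76 mm by 85 mm) begins 54 mm behind the grasp point. The pads swing forward as they close: fully open they stand 13 mm farther back than shut.
Start: joints at [-71.528, 7.471, 85.268, -0, 87.261, -4.893], TCP at [237.974, -550.794, 242.292] pointing down, gripper open.
Joint ranges: [-169.43, 169.43], [-51.17, 129.36], [1.28, 143.12], [-76.62, 256.62], [0, 156.53], [-152.29, 152.29]. Speed limits (degrees/s): [136.94, 136.94, 159.86, 180, 180, 180].

INTERFACE

Orientations are given as [roll, pitch, yaw] about the fixed x, y, z axes, in that order (R = Rz(yaw) Ry(pitch) Rx(roll)).
In Python, from bench import sense, optics, hand_in, spotter, r gives the robot as it stands.
- The arm moves only by the tool apply_moves, never from a script. Its argument "series" is a list of rows, each a list of 3 entries, a list of its own where there are three numbers: the opening, from 0 (shut) to 1 (fully open), then the shift along the world's x, y, z in m, then the turn about the world's z in rad. In form: [[grip, [x, y, z], turn], ...]. A call has 1 to 5 rows; each row is the pose to reach, as a shift and turn from the pose measured when the call began; what a row does not reach only later rows make up. A row lasts 1/8 s, in which the tool goes at most 62.5 mm and 10.7 degrees, less where a joint would pass 70% of its speed; a pose out of reach is approached as far as the arm can. A call with a gripper value outside its range is refused whole. The fingers move at their own pace and stop on an object; "grip_force" is the grip in N (left out, the last holds). Time passes only in rows, so rows that repeat a pose let the fingers close. It gives the time, the measured TCP pose, the force and the opening at its end, in the units of the state.
- sense(): the state, without advancing time (a new reading comes with each control period).
- optics.snapshot(name): name is "side" or "top"; returns a dict with "color" (420x560x3 uint8, blue, green, red), "intrinsics" (3x3 intrinsics, pixels), "distortion" ([k1, k2, p1, p2, k3] as OpenCV has them; the pictures are not rectified), "rvec" (rotation vector, rad) and "tvec" (3), from world to camera coordinates, as OpenCV has them. Camera axes: x right, y down, z forward; pixel columns grow to the right and rows downward; lengths in mm; the calibration is good to about 2 mm. A picture is of the moment at which its call begins. There is no depth.
- hand_in(): hands the job in, once; it reports no verdict.
Trained networks look in a picture, given as the dict that the camera call returned (one of the last four; its "shot" number tells which), for a name from the list of things; names that differ only in an ending like _2 or _b are one class to them, and where a whole thing is asked for, a point or a joint stands for the part that bears it (a point fixed in the world has none). Each returns a list of dicts, best first, with "p" (0 to 1); they miss things now and then, are a little off and sometimes report something else, mostly with a low value. They report only what shows in the picture. A call takes as long as a camera call.
- spotter.search_frame(picture, query): "xyz" ([x, y, z] in mm, in the coordinates of the camera as it stood for that picture, good to about 4 mm: the middle of the surface that is visible of it).
- spotter.masks_of(picture, query): "mask" (420x560 bool, what is visible of it).
The state is a dict: "time": time; "joint_pos": joint angles; "qd": joint speeds; "joint_efforts": joint torques, N m; "tool_pos": TCP position; "tcp_rot": TCP orientation; "ft_force": force on the tool from outside, world axes, zero at the start; "wrist_torque": the same for the moment, N m; "finger_gap": finger opening in mm.
Only numpy, scipy, OpenCV 4.12 (cv2) and the standard library are available. Lean on these libraries where they do the work, as an engineer would, in place of code of your own. Each camera call takes 0.05 s, during which the arm holds its last target.

TASK

Set up the sample on the warming stage: put the short wide steel holder in the stage's round well, then the white porcelain dish in the holder, then the slim steel cup in the dish, and last the black lid on the cup, each upright and fully home before the next. Set every piece down rather than letting it drop, and leave the amber jar and the computer mouse where they are.

Things in the scene. Friction and masses are not known exactly. Their poses are not given: they have to be found in the camera images.
- well_floor (a point): Warming stage: fixed black plate 150 x 130 mm, 30 mm high, with a white control strip (36 mm deep, 26 mm high) on its side nearest the robot; left or right of the work area, turned up to 0.2 rad. In its middle a round well 72 mm across, 6 mm deep. Point: centre of the well's bright flat floor, 24 mm above the table; z up. (The white balance with a steel pan, opposite, is not it.)
- holder_center (a point): Steel holder: short wide round cup, open on top, 64 mm outside diameter, 20 mm high, bore 52 mm, inner floor 4 mm above its underside. Point: on its axis half-way up (10 mm above its underside); z up. Has 4 mm to spare all round in the well; its rim is then 14 mm above the plate. Starts upright on the table.
- dish_center (a point): White porcelain dish: straight round cup, open on top, 44 mm outside diameter, 34 mm high, bore 38 mm, inner floor 4 mm above its underside. Point: on its axis half-way up (17 mm above its underside); z up. Has 4 mm to spare all round in the holder; its rim is then 18 mm above the holder's rim. Starts upright on the table.
- cup_center (a point): Slim steel cup: straight, round, open on top, 30 mm outside diameter, 44 mm high, bore 25 mm. Point: on its axis half-way up (22 mm above its underside); z up. Has 4 mm to spare all round in the dish; its rim is then 14 mm above the dish's rim. Starts upright on the table.
- lid_center (a point): Black plastic lid, 31 mm high: from below a plug 19 mm across, 6 mm high; a disc 36 mm across, 5 mm thick; a round knob 14 mm across, 20 mm high to hold it by. Point: on its axis half-way up (15.5 mm above the plug's underside, 4.5 mm above the disc's top); z up. The plug goes in the steel cup with 3 mm to spare all round, the disc rests on its rim. Starts upright on its plug.
- jar_center (a point): Bystander: closed amber glass jar with a white cap, 41 mm across, 38 mm high, loose; this point is its centre. Not to be moved.
- mouse_center (a point): Bystander: black computer mouse 78 x 54 mm, 35 mm high, loose; this point is at its centre, 17 mm above the table. Not to be moved.

How it is judged:
By the outcome, as a careful person would: the job done as asked, in the order asked, and still so for the second after the job is handed in, with the robot touching nothing.
It also fails if it takes over 107 s, if anything falls off the work surface, if the arm or the gripper's body presses on something with over 40 N, if the wrist force passes 120 N, or if a joint passes its speed limit or range.

## Working session

There is one attempt and no reset: what is moved stays moved. The work goes in short steps, Python scripts to look and compute and a tool call to move; the robot and the scene stay as the last step left them, time stands still between calls to the robot, and variables do not carry over. Pictures are saved under pics/ and viewed, and the job is handed in when it is done.

Besides the shell and the picture viewer there is one more tool, called by a JSON object that holds its "api" and its "payload". apply_moves: Moves the arm, as the interface text tells. Its arguments: {"type":"object","properties":{"series":{"type":"array"},"grip_force":{"type":"number"}},"required":["series"]}

```bash
ls; mkdir -p pics; python3 - <<'E'
from bench import sense, optics, spotter, r
import cv2
print(sense()); print(r.tip_extent)
for n in ["side","top"]:
    p=optics.snapshot(n); cv2.imwrite(f"pics/{n}0.png",p["color"]); print(n,p["intrinsics"],p["distortion"],p["rvec"],p["tvec"],p["shot"])
E
```

```text
pics
{'time': 0.0, 'joint_pos': array([-7.15287450e+01,  7.51405241e+00,  8.53299623e+01, -1.19600853e-03,
        8.72609443e+01, -4.89204034e+00]), 'qd': array([-0.03719235, -0.02613545,  0.01735699,  0.03881005, -0.05893257,
       -0.04280489]), 'joint_efforts': array([ 3.56025757e-04, -5.69400859e+01, -5.00550592e+01,  1.89299758e-04,
        1.49429182e-02,  3.26830309e-05]), 'tool_pos': array([ 237.79111394, -550.29124585,  241.24886725]), 'tcp_rot': array([-1.79895322e+02, -7.76055320e-03,  2.33633465e+01]), 'ft_force': array([ 0.02941097,  0.7477211 , -0.29951512]), 'wrist_torque': array([ 0.03064137,  0.01068159, -0.05073053]), 'finger_gap': 85.71626314232225}
11.0
side [[436.38402729   0.         282.1371821 ]
 [  0.         436.38402729 207.81769068]
 [  0.           0.           1.        ]] [-0.06347269  0.          0.          0.          0.        ] [ 0.62308327 -2.65946066  1.13768128] [503.41649321 199.44625423 695.68557945] 1
top [[440.52906277   0.         279.27219692]
 [  0.         440.52906277 208.27159164]
 [  0.           0.           1.        ]] [-0.02046698  0.          0.          0.          0.        ] [ 2.18479495 -2.13196999  0.16912426] [-29.58721322 582.27149217 852.68201408] 2
```

View pics/side0.png

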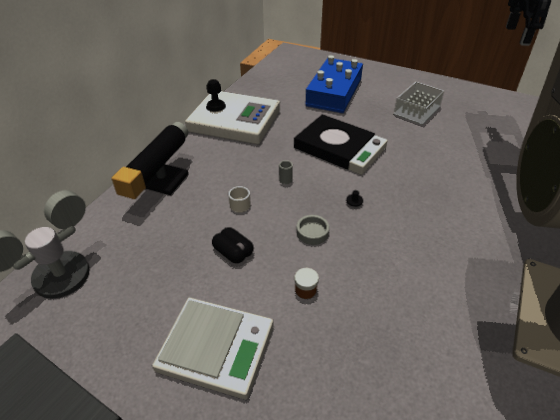

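View pics/top0.png

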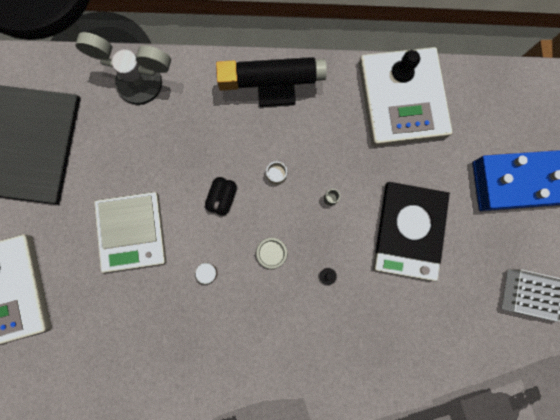

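```bash
cat > h.py <<'E'
from bench import sense, optics, spotter, r, hand_in
import cv2, numpy as np
NAMES=["well_floor","holder_center","dish_center","cup_center","lid_center","jar_center","mouse_center"]
def toworld(p,xyz):
    R=cv2.Rodrigues(np.array(p["rvec"],float))[0]; return R.T@(np.array(xyz)-np.array(p["tvec"]).ravel())
def proj(p,X):
    return cv2.projectPoints(np.array(X,float).reshape(-1,1,3),np.array(p["rvec"],float),np.array(p["tvec"],float),p["intrinsics"],np.array(p["distortion"],float))[0].reshape(-1,2)
def ray(p,uv,z):
    uv=np.array(uv,float).reshape(-1,1,2)
    n=cv2.undistortPoints(uv,p["intrinsics"],np.array(p["distortion"],float)).reshape(-1,2)
    R=cv2.Rodrigues(np.array(p["rvec"],float))[0]; c=-R.T@np.array(p["tvec"]).ravel()
    d=np.c_[n,np.ones(len(n))]@R
    return c+d*((z-c[2])/d[:,2])[:,None]
E
python3 - <<'E'
from h import *
np.set_printoptions(precision=1,suppress=True)
for n in ["side","top"]:
    p=optics.snapshot(n)
    for q in NAMES:
        for d in spotter.search_frame(p,q)[:2]:
            w=toworld(p,d["xyz"]); print(n,q,round(d["p"],2),w,proj(p,w)[0])
        if q=="well_floor": continue
        for m in spotter.masks_of(p,q)[:2]:
            ys,xs=np.where(m["mask"]); print("   mask",round(m["p"],2),len(xs),xs.min(),xs.max(),ys.min(),ys.max(),xs.mean(),ys.mean())
E
```

```text
side well_floor 0.88 [ 543.  -266.4   28. ] [339.8 143.4]
side holder_center 0.93 [494.8  -4.2   8.7] [314. 228.]
   mask 0.94 809 297 329 214 244 312.610630407911 228.95550061804698
side dish_center 0.62 [662.1   2.9  23.2] [237.8 199.1]
   mask 0.91 456 229 249 186 211 239.06359649122808 198.62061403508773
side cup_center 0.78 [ 611.9 -111.2   31.2] [284.4 171.4]
   mask 0.59 282 279 292 160 183 285.13475177304963 171.74822695035462
side lid_center 0.72 [ 449.9 -114.1    9.8] [354.7 200.3]
   mask 0.52 161 347 362 191 205 354.48447204968943 198.80124223602485
side jar_center 0.68 [444.  137.8  36.6] [308.8 281.5]
   mask 0.58 619 295 318 269 299 306.1550888529887 282.96284329563815
side mouse_center 0.7 [600.2 117.9  31.5] [234.5 244.2]
side mouse_center 0.47 [ 611.3 -109.    29.2] [284.2 172.7]
   mask 0.59 972 212 253 227 262 232.5102880658436 244.5216049382716
top well_floor 0.68 [ 543.  -288.4   30.8] [411.8 231.6]
top holder_center 0.81 [491.3  -4.2   2.1] [272.6 254.1]
   mask 0.84 754 256 286 238 268 271.39787798408486 252.89389920424404
   mask 0.63 218 320 336 268 284 327.7798165137615 276.27064220183485
top dish_center 0.6 [663.5  -7.9   8.6] [276.4 172.6]
   mask 0.79 377 266 286 162 183 276.0769230769231 172.46153846153845
   mask 0.42 907 205 236 177 215 220.73869900771774 195.86218302094818
top cup_center 0.48 [ 613.  -122.8   21.2] [330.9 196.5]
   mask 0.45 215 324 340 189 205 331.88837209302324 196.77209302325582
top lid_center 0.74 [ 448.8 -120.6   11.1] [328.6 276. ]
   mask 0.6 220 320 336 268 284 328.0590909090909 275.85
top jar_center 0.81 [448.  130.2  37.4] [204.5 273.7]
   mask 0.77 318 196 216 263 283 205.86163522012578 273.3679245283019
top mouse_center 0.85 [604.3 108.9  31.5] [218.8 197. ]
```

The pictures show the stage well at about (340,137) in side and (413,222) in top. The holder is at (313,229) and (271,253), the dish at (239,199) and (276,172), the cup at (286,172) and (332,197), and the lid at (354,199) and (328,276). Next I refine each position with model silhouettes in both views.

```bash
cat >> h.py <<'E'
from scipy.optimize import least_squares
def circ(x,y,z,rad,n=48):
    t=np.linspace(0,2*np.pi,n,endpoint=False); return np.c_[x+rad*np.cos(t),y+rad*np.sin(t),0*t+z]
S=8
def rast(poly):
    m=np.zeros((420*S//1,560*S//1),np.uint8)
    return poly
def hullcent(p,pts):
    h=cv2.convexHull(proj(p,pts).astype(np.float32)); M=cv2.moments(h); return np.array([M["m10"]/M["m00"],M["m01"]/M["m00"]]),M["m00"]
# (radius,z0,z1) stacks
SH={"holder_center":[(32,0,20)],"dish_center":[(22,0,34)],"cup_center":[(15,0,44)],"lid_center":[(9.5,0,6),(18,6,11),(7,11,31)],"jar_center":[(20.5,0,38)]}
def model(q,x,y,z=0):
    return np.vstack([np.vstack([circ(x,y,z+a,r),circ(x,y,z+b,r)]) for r,a,b in SH[q]])
def fit(obs,q,z=0,x0=(500,0)):
    # obs: list of (picture, centroid)
    f=lambda v: np.concatenate([hullcent(p,model(q,v[0],v[1],z))[0]-c for p,c in obs])
    s=least_squares(f,x0); return s.x,s.fun
E
python3 - <<'E'
from h import *
np.set_printoptions(precision=1,suppress=True)
P={n:optics.snapshot(n) for n in ["side","top"]}
x0={"holder_center":(492,-4),"dish_center":(662,-3),"cup_center":(612,-117),"lid_center":(449,-117),"jar_center":(446,134)}
for q in SH:
    obs=[]
    for n,p in P.items():
        ms=spotter.masks_of(p,q)
        if not ms: print(q,n,"none");continue
        m=ms[0]["mask"].astype(np.uint8)
        c,_=cv2.findContours(m,0,2); c=max(c,key=cv2.contourArea)
        if q!="lid_center": h=cv2.fillConvexPoly(np.zeros_like(m),cv2.convexHull(c),1)
        else: h=m
        ys,xs=np.where(h); cen=np.array([xs.mean(),ys.mean()])
        pc,a=hullcent(p,model(q,*x0[q])); 
        obs.append((p,cen)); s,f=fit(obs[-1:],q,x0=x0[q]); print(q,n,ms[0]["p"],"area",len(xs),"model",a,"xy",s)
    s,f=fit(obs,q,x0=x0[q]); print("  both",s,"res px",f)
for n,p in P.items():
    c=p["color"]
    for nm,(u,v) in {"stage":((340,143),(413,230))[n=="top"],"mid":((310,195),(300,225))[n=="top"]}.items():
        w=60 if nm=="stage" else 75
        cr=c[max(0,v-w*3//4):v+w*3//4,u-w:u+w]; cv2.imwrite(f"pics/c_{n}_{nm}.png",cv2.resize(cr,None,fx=5,fy=5,interpolation=cv2.INTER_CUBIC))
E
```

```text
holder_center side 0.94 area 818 model 844.0666243887972 xy [494.4  -3.4]
holder_center top 0.74 area 805 model 770.3937662695535 xy [493.3  -4. ]
  both [494.4  -3.5] res px [ 1.1 -1.3  0.9 -0.6]
dish_center side 0.88 area 511 model 500.924289203831 xy [663.  -3.]
dish_center top 0.63 area 396 model 409.4857037679758 xy [660.6  -3. ]
  both [661.8  -3. ] res px [ 0.3  0.8 -2.1 -0.6]
cup_center side 0.86 area 280 model 307.42861315165646 xy [ 614.2 -120.5]
cup_center top 0.65 area 197 model 223.96591596631333 xy [ 610.8 -123.8]
  both [ 611.3 -121.9] res px [ 1.4 -0.3 -0.9 -0.3]
lid_center side 0.64 area 188 model 220.19590991339646 xy [ 451.8 -117. ]
lid_center top 0.76 area 236 model 245.92211676947773 xy [ 448.6 -118.4]
  both [ 450.1 -118.6] res px [ 1.1 -0.3 -0.4 -0.8]
jar_center side 0.98 area 623 model 695.2019271329045 xy [452.3 129.2]
jar_center top 0.65 area 351 model 381.83161920611747 xy [449.3 129.6]
  both [450.8 129.6] res px [ 0.7  0.4  0.  -0.8]
```

```bash
python3 - <<'E'
import cv2,numpy as np
a=[cv2.resize(cv2.imread(f"pics/c_{n}_{m}.png"),(400,300)) for n in("side","top") for m in("stage","mid")]
cv2.imwrite("pics/m1.png",np.vstack([np.hstack(a[:2]),np.hstack(a[2:])]))
E
```

```text
(no output)
```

View pics/m1.png

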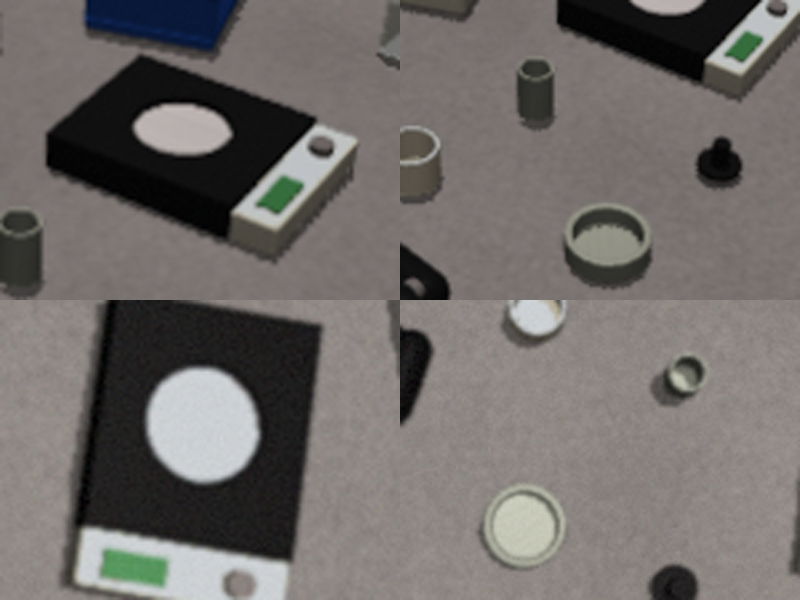

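The crops show the stage with its bright well and the loose pieces clearly, with no occlusion. I'll fit the well and overlay the model outlines per view.

```bash
python3 - <<'E'
from h import *
from shapely import geometry as g
E
cat >> h.py <<'E'
def polymask_cent(polys,K=16,pad=3):
    # intersection of convex polys, centroid in px
    a=polys[0].astype(np.float32)
    for b in polys[1:]:
        _,a=cv2.intersectConvexConvex(cv2.convexHull(a),cv2.convexHull(b.astype(np.float32)))
    M=cv2.moments(cv2.convexHull(a)); return np.array([M["m10"]/M["m00"],M["m01"]/M["m00"]]),M["m00"]
def wellcent(p,x,y): return polymask_cent([proj(p,circ(x,y,24,36)),proj(p,circ(x,y,30,36))])
def overlay(p,items,box,fx,fn):
    u0,v0,w,hh=box; im=cv2.resize(p["color"][v0:v0+hh,u0:u0+w],None,fx=fx,fy=fx,interpolation=cv2.INTER_CUBIC)
    for pts,col in items:
        q=((proj(p,pts)-[u0,v0]+.5)*fx-.5); cv2.polylines(im,[np.round(q).astype(int)],True,col,1)
    cv2.imwrite(fn,im); return im
E
python3 - <<'E'
from h import *
np.set_printoptions(precision=1,suppress=True)
P={n:optics.snapshot(n) for n in ["side","top"]}
obs=[]
for n,p in P.items():
    u,v=((335,137),(413,222))[n=="top"]
    g=p["color"].min(2); w=g[v-30:v+30,u-30:u+30]
    _,cc=cv2.threshold(w,90,1,0)
    k,l=cv2.connectedComponents(cc); lab=l[30,30]; ys,xs=np.where(l==lab)
    wt=w.astype(float)
    c=np.array([xs.mean()+u-30,ys.mean()+v-30]); obs.append((p,c))
    s=least_squares(lambda q:wellcent(p,*q)[0]-c,(543,-280)); print(n,len(xs),wellcent(p,*s.x)[1],c,s.x)
s=least_squares(lambda q:np.concatenate([wellcent(p,*q)[0]-c for p,c in obs]),(543,-280)); print(s.x,s.fun)
np.save("well.npy",s.x)
X={"holder_center":(494.4,-3.5),"dish_center":(661.8,-3),"cup_center":(611.3,-121.9),"lid_center":(450,-118.4)}
W=s.x
its=[(circ(*W,24,36),(0,0,255)),(circ(*W,30,36),(0,255,0))]
for q,(x,y) in X.items():
    for r_,a,b in SH[q]: its+=[(circ(x,y,a,r_),(0,0,255)),(circ(x,y,b,r_),(0,255,0))]
overlay(P["side"],its,(220,110,160,140),5,"pics/ov_s.png")
overlay(P["top"],its,(250,150,200,140),4,"pics/ov_t.png")
E
```

```text
side 348 335.4148054118268 [334.2 136.3] [ 566.4 -290.5]
top 942 901.8300544039812 [413.3 222. ] [ 563.4 -293.3]
[ 564.9 -292.4] [ 0.9 -0.2 -0.4 -0.7]Traceback (most recent call last):
  File "<stdin>", line 2, in <module>
ModuleNotFoundError: No module named 'shapely'
```

View pics/ov_s.png

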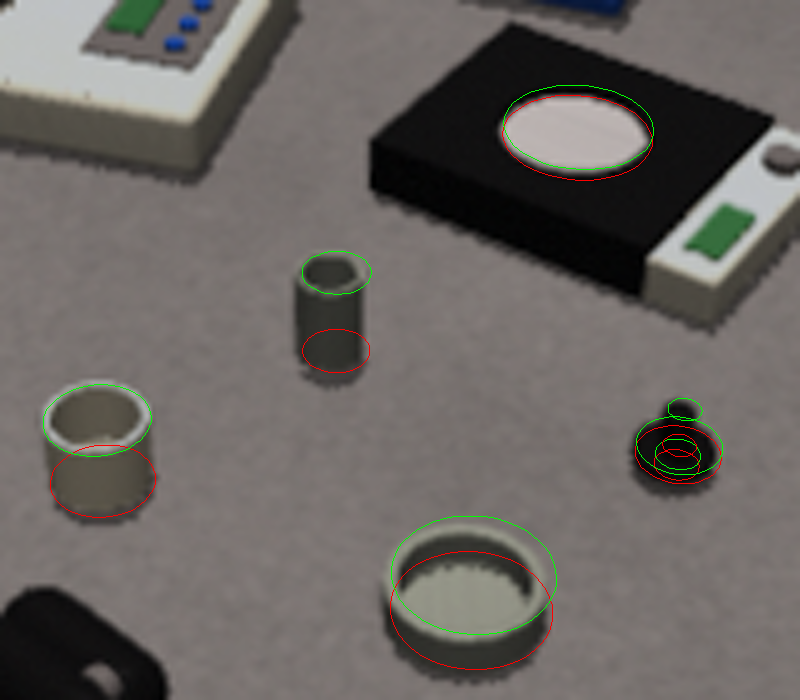

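View pics/ov_t.png

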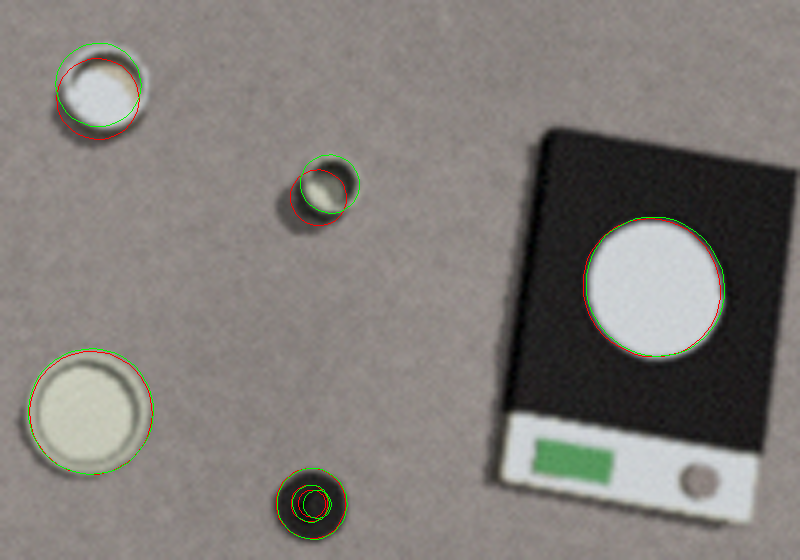

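The overlays agree to about 1 px, with a common shift in the side view (models about 1 px right and up), which fits the 2 mm calibration. I'll do one joint fit with edge snapping and small camera corrections.

```bash
cat > fit1.py <<'E'
from h import *
from scipy.ndimage import map_coordinates, gaussian_filter
def hull_edges(p,pts,n=60):
    h=cv2.convexHull(proj(p,pts).astype(np.float32)).reshape(-1,2).astype(float)
    d=np.r_[0,np.cumsum(np.linalg.norm(np.diff(np.r_[h,h[:1]],axis=0),axis=1))]; hc=np.r_[h,h[:1]]
    t=np.linspace(0,d[-1],n,endpoint=False); q=np.c_[np.interp(t,d,hc[:,0]),np.interp(t,d,hc[:,1])]
    tn=np.roll(q,-1,0)-np.roll(q,1,0); tn/=np.linalg.norm(tn,axis=1)[:,None]; nr=np.c_[tn[:,1],-tn[:,0]]
    nr*=np.sign(((q-q.mean(0))*nr).sum(1))[:,None]
    return q,nr
def snap(p,pts,R=3.5):
    q,nr=hull_edges(p,pts); s=np.arange(-R,R+.01,.25)
    im=[gaussian_filter(p["color"][...,k].astype(float),.7) for k in range(3)]
    prof=0
    for k in range(3):
        v=map_coordinates(im[k],[q[:,1,None]+nr[:,1,None]*s,q[:,0,None]+nr[:,0,None]*s],order=1)
        prof=prof+np.abs(np.gradient(v,axis=1))
    prof=prof*np.exp(-s**2/2/2.5**2)
    j=prof.argmax(1); mx=prof.max(1); ok=(mx>0.35*np.median(mx))&(j>0)&(j<len(s)-1)
    return q+nr*s[j][:,None],ok
def adj(p,c):
    p=dict(p); p["rvec"]=np.array(p["rvec"],float)+c[:3]*.001; p["tvec"]=np.array(p["tvec"],float)+c[3:]; return p
if __name__=="__main__":
    np.set_printoptions(precision=2,suppress=True)
    P=[optics.snapshot(n) for n in ["side","top"]]
    X0={"holder_center":(494.4,-3.5),"dish_center":(661.8,-3),"cup_center":(611.3,-121.9),"lid_center":(450,-118.4),"jar_center":(450.8,129.6),"well":(564.9,-292.4)}
    names=list(X0)
    def outl(q,x,y):
        if q=="well": return circ(x,y,30,36)
        if q=="lid_center": return np.vstack([circ(x,y,6,18),circ(x,y,11,18)])
        return model(q,x,y)
    v=np.r_[np.zeros(12),np.array([X0[q] for q in names]).ravel()]
    for it in range(6):
        obs=[]
        for i,p in enumerate(P):
            pa=adj(p,v[6*i:6*i+6])
            for k,q in enumerate(names):
                x,y=v[12+2*k:14+2*k]
                if q=="well" and i==0:
                    pass
                pts,ok=snap(pa,outl(q,x,y),3.5 if it<3 else 2.5); obs.append((i,k,q,pts,ok))
        def res(v):
            out=[v[:12].reshape(2,6)[:,:3].ravel()/1.5*3,v[:12].reshape(2,6)[:,3:].ravel()/1.5*3]
            for i,k,q,pts,ok in obs:
                pa=adj(P[i],v[6*i:6*i+6]); qq,nr=hull_edges(pa,outl(q,*v[12+2*k:14+2*k]),120)
                d=pts[ok][:,None]-qq[None]; j=(d**2).sum(2).argmin(1)
                out.append(((d[np.arange(len(j)),j])*nr[j]).sum(1)*np.sqrt(1/6.)*np.ones(len(j)))
            return np.concatenate([o.ravel() for o in out])
        # fixed-length problem: ok is fixed inside an iteration
        s=least_squares(res,v,loss="soft_l1",f_scale=.3); v=s.x
        print(it,s.cost)
    print("cam",v[:12].reshape(2,6))
    for k,q in enumerate(names): print(q,v[12+2*k:14+2*k])
    np.save("fit.npy",v)
    its=[]
    for k,q in enumerate(names):
        x,y=v[12+2*k:14+2*k]
        if q=="well": its+=[(circ(x,y,24,36),(0,0,255)),(circ(x,y,30,36),(0,255,0))]; continue
        for r_,a,b in SH[q]: its+=[(circ(x,y,a,r_),(0,0,255)),(circ(x,y,b,r_),(0,255,0))]
    overlay(adj(P[0],v[:6]),its,(220,110,160,140),5,"pics/ov_s2.png")
    overlay(adj(P[1],v[6:12]),its,(250,150,200,140),4,"pics/ov_t2.png")
E
python3 fit1.py
```

```text
0 50.814464000342085
1 50.26190797304404
2 46.58983838378564
3 35.701198399540154
4 35.761903773489934
5 35.7973233321492
cam [[-0.  0.  0. -0.  0.  0.]
 [-0. -0.  0. -0. -0.  0.]]
holder_center [493.18   1.15]
dish_center [658.98  -0.28]
cup_center [ 611.38 -119.99]
lid_center [ 449.82 -117.13]
jar_center [450.9  130.64]
well [ 563.95 -291.58]
```

View pics/ov_s2.png

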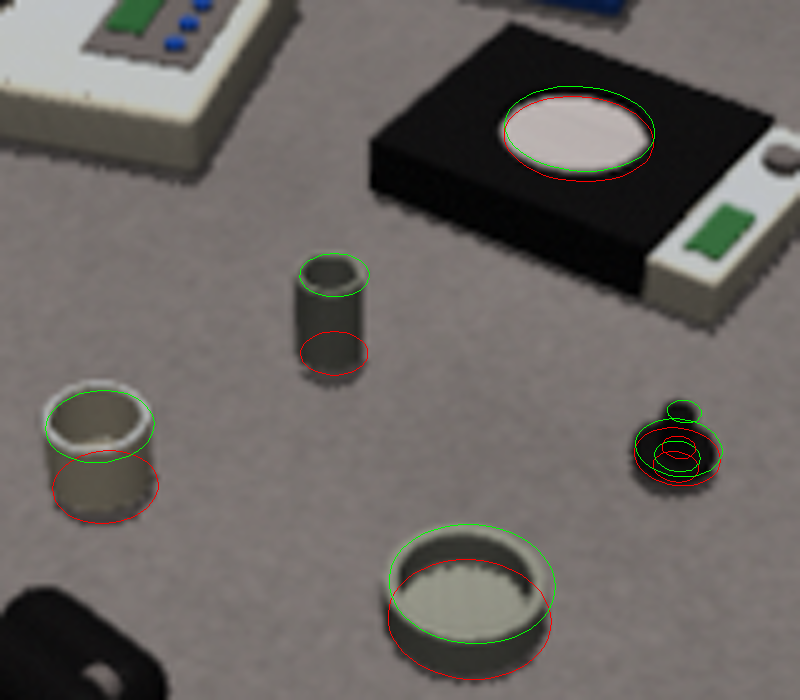

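View pics/ov_t2.png

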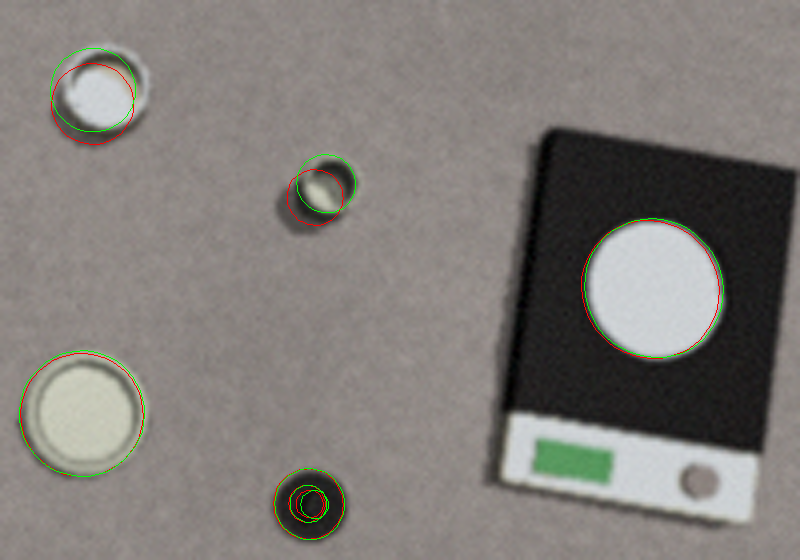

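```bash
cat > fit2.py <<'E'
from fit1 import *
def gradmag(p):
    g=0
    for k in range(3):
        a=gaussian_filter(p["color"][...,k].astype(float),.6); gy,gx=np.gradient(a); g=g+np.hypot(gx,gy)
    return np.minimum(g,120)
def shift(p,curves,R=4,G=None):
    """best image shift for a set of 3D curves (closed)"""
    G=gradmag(p) if G is None else G
    pts=np.vstack([hull_edges(p,c,120)[0] for c in curves])
    s=np.arange(-R,R+.01,.25); sc=np.zeros((len(s),len(s)))
    for a,dv in enumerate(s):
        for b,du in enumerate(s): sc[a,b]=map_coordinates(G,[pts[:,1]+dv,pts[:,0]+du],order=1).mean()
    a,b=np.unravel_index(sc.argmax(),sc.shape); return np.array([s[b],s[a]]),sc.max()
def curves(q,x,y,z=0):
    if q=="well": return [circ(x,y,30,36)]
    if q=="lid_center": return [np.vstack([circ(x,y,z+6,18),circ(x,y,z+11,18)])]
    c=[model(q,x,y,z)]
    b={"holder_center":(26,20),"dish_center":(19,34),"cup_center":(12.5,44)}.get(q)
    if b: c.append(circ(x,y,z+b[1],b[0]))
    return c
def stagec(x,y,a,z=30):
    R=np.array([[np.cos(a),-np.sin(a)],[np.sin(a),np.cos(a)]]); return R
def cen(pa,q,x,y): return proj(pa,np.vstack(curves(q,x,y))).mean(0)
if __name__=="__main__":
    np.set_printoptions(precision=2,suppress=True)
    P=[optics.snapshot(n) for n in ["side","top"]]
    X0={"holder_center":(494.4,-3.5),"dish_center":(661.8,-3),"cup_center":(611.3,-121.9),"lid_center":(450,-118.4),"jar_center":(450.8,129.6),"well":(564.9,-292.4)}
    names=list(X0); v=np.r_[np.zeros(12),np.array([X0[q] for q in names]).ravel()]
    for it in range(3):
        obs=[]
        for i,p in enumerate(P):
            pa=adj(p,v[6*i:6*i+6]); G=gradmag(p)
            for k,q in enumerate(names):
                x,y=v[12+2*k:14+2*k]
                sh,sc=shift(pa,curves(q,x,y),4 if it==0 else 2.5,G); obs.append((i,k,q,cen(pa,q,x,y)+sh)); print(i,q,sh,round(sc,1))
        def res(v):
            o=[v[:12]/1.5]
            for i,k,q,c in obs: o.append((cen(adj(P[i],v[6*i:6*i+6]),q,*v[12+2*k:14+2*k])-c)/.4)
            return np.concatenate(o)
        s=least_squares(res,v,loss="soft_l1"); v=s.x; print(it,s.cost,s.fun[12:]*.4)
    print("cam",v[:12].reshape(2,6))
    for k,q in enumerate(names): print(q,v[12+2*k:14+2*k])
    np.save("fit.npy",v)
    its=[]
    for k,q in enumerate(names):
        x,y=v[12+2*k:14+2*k]
        if q=="well": its+=[(circ(x,y,24,36),(0,0,255)),(circ(x,y,30,36),(0,255,0))]; continue
        for r_,a,b in SH[q]: its+=[(circ(x,y,a,r_),(0,0,255)),(circ(x,y,b,r_),(0,255,0))]
    overlay(adj(P[0],v[:6]),its,(220,110,160,140),5,"pics/ov_s3.png")
    overlay(adj(P[1],v[6:12]),its,(250,150,200,140),4,"pics/ov_t3.png")
E
python3 fit2.py
```

```text
0 holder_center [-1.5  3.5] 61.5
0 dish_center [0.   0.75] 65.4
0 cup_center [-1.5  1. ] 61.9
0 lid_center [-1.   0.5] 80.9
0 jar_center [-0.75  0.5 ] 59.8
0 well [-1.   1.5] 111.1
1 holder_center [-2.75  2.25] 51.7
1 dish_center [2.25 1.75] 70.0
1 cup_center [0.   0.75] 74.9
1 lid_center [-0.25  0.75] 97.9
1 jar_center [0.5 0.5] 67.8
1 well [0. 1.] 119.2
0 6.1361751044134945 [ 0.27  0.    0.32 -0.46  0.13  0.   -0.17  0.48 -0.3   0.14  0.02 -0.51
 -0.09 -0.27 -0.5  -0.15 -0.05 -0.11  0.29  0.05  0.27  0.25 -0.16  0.06]
0 holder_center [-0.25  0.  ] 61.6
0 dish_center [-0.5  0.5] 65.3
0 cup_center [-0.25  0.  ] 62.2
0 lid_center [ 0.25 -0.5 ] 80.7
0 jar_center [0.25 0.  ] 60.0
0 well [0.  0.5] 110.2
1 holder_center [0.   0.25] 51.6
1 dish_center [0.5 0. ] 70.1
1 cup_center [0. 0.] 75.1
1 lid_center [-0.25  0.  ] 97.9
1 jar_center [-0.25 -0.5 ] 67.9
1 well [ 0.   -0.25] 119.2
1 6.475667771078134 [ 0.27  0.06  0.37 -0.49  0.17  0.01 -0.12  0.52 -0.34  0.07 -0.06 -0.47
 -0.05 -0.3  -0.56 -0.17 -0.06 -0.15  0.28  0.02  0.2   0.34 -0.12  0.12]
0 holder_center [-0.25 -0.25] 61.5
0 dish_center [-0.25  0.5 ] 65.4
0 cup_center [-0.25  0.  ] 62.0
0 lid_center [ 0.  -0.5] 80.8
0 jar_center [0.5 0. ] 59.9
0 well [0.  0.5] 109.9
1 holder_center [0.   0.25] 51.6
1 dish_center [0.5  0.25] 70.1
1 cup_center [0.   0.25] 74.9
1 lid_center [-0.25  0.  ] 97.9
1 jar_center [-0.25 -0.25] 68.0
1 well [0.25 0.  ] 119.2
2 6.5002480812376735 [ 0.19  0.15  0.3  -0.51  0.21  0.01 -0.09  0.44 -0.4   0.04  0.   -0.57
  0.03 -0.25 -0.51 -0.13 -0.07 -0.18  0.24 -0.    0.18  0.43 -0.16  0.07]
cam [[-1.28  0.03  0.31 -2.1   0.77  0.15]
 [ 0.58  0.71 -0.04  1.02  1.22 -0.13]]
holder_center [491.51   3.63]
dish_center [659.81  -5.16]
cup_center [ 611.39 -120.13]
lid_center [ 449.6  -117.22]
jar_center [450.39 129.56]
well [ 564.19 -290.59]
```

View pics/ov_s3.png

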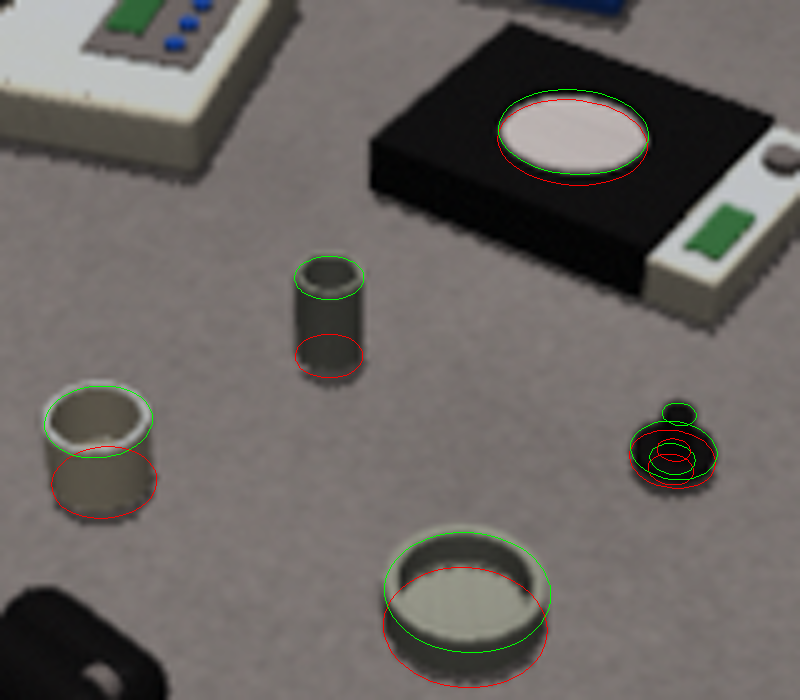

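View pics/ov_t3.png

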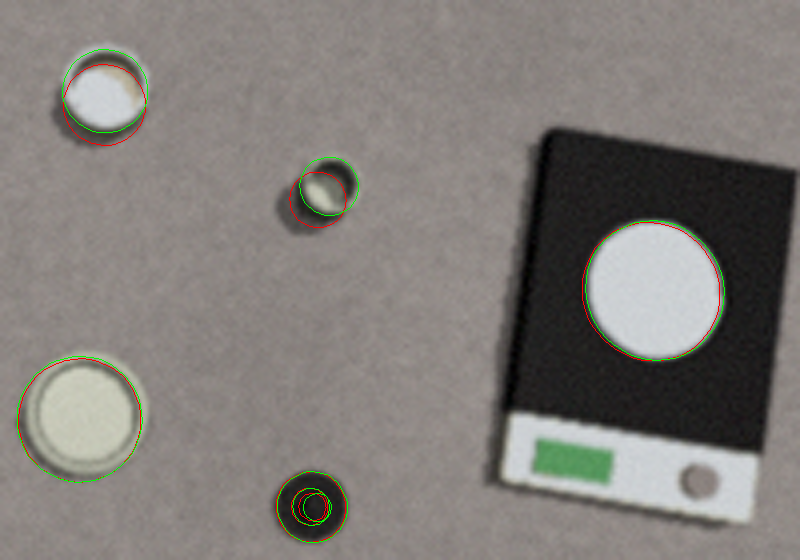

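All fits sit well except the holder, which was pulled toward its shadow. Its true rim centre is at about (468.5,582) in the side crop and (86.5,412) in the top crop. I'll fix that one from those points.

```bash
python3 - <<'E'
from fit2 import *
np.set_printoptions(precision=2,suppress=True)
v=np.load("fit.npy")
P=[adj(optics.snapshot(n),v[6*i:6*i+6]) for i,n in enumerate(["side","top"])]
c=[np.array([220+469/5-.4,110+582.5/5-.4]),np.array([250+87/4-.375,150+412.5/4-.375])]
for p,k in zip(P,c): print(ray(p,k,20))
# rim-only search restricted: outer + bore circle at z=20
for p,k in zip(P,c):
    x,y=ray(p,k,20)[0][:2]; sh,sc=shift(p,[circ(x,y,20,32),circ(x,y,20,26)],2); print(sh,sc,ray(p,k+sh,20))
f=lambda q:np.concatenate([proj(p,[[q[0],q[1],20]])[0]-k for p,k in zip(P,c)])
s=least_squares(f,(492,0)); print(s.x,s.fun)
v[12:14]=s.x; np.save("fit.npy",v)
x,y=s.x
its=[(circ(x,y,20,32),(0,255,0)),(circ(x,y,0,32),(0,0,255)),(circ(x,y,20,26),(255,0,0))]
a=overlay(P[0],its,(285,200,56,56),7,"pics/hs.png");b=overlay(P[1],its,(245,228,56,56),7,"pics/ht.png")
cv2.imwrite("pics/hh.png",np.hstack([a,b]))
E
```

```text
[[492.53  -0.6   20.  ]]
[[494.63  -0.3   20.  ]]
[-1.  -0.5] 61.08291193018154 [[494.8   -0.97  20.  ]]
[-1.75  1.75] 51.65025726433352 [[490.98   3.19  20.  ]]
[493.55  -0.53] [-0.5  -0.14  0.1   0.53]
```

View pics/hh.png

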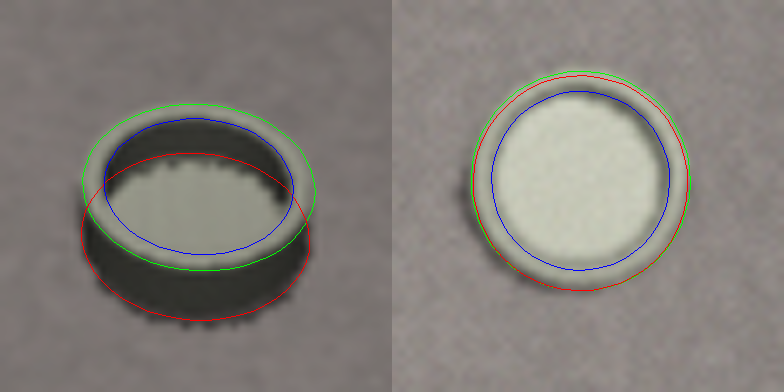

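The holder overlay now matches in both views, at about (493.5, -0.8). I move to above it.

{"api": "apply_moves", "payload": {"series": [[1,[0.256,0.549,-0.05],0],[1,[0.256,0.549,-0.05],0],[1,[0.256,0.549,-0.05],0],[1,[0.256,0.549,-0.05],0],[1,[0.256,0.549,-0.05],0]], "grip_force": 40}}

```text
time: 3.12
tool_pos: [370.1, -266.8, 216.7]
tcp_rot: [180.0, -0.0, 23.3]
ft_force: [1.6, -1.0, 0.7]
finger_gap: 85.3
```

{"api": "apply_moves", "payload": {"series": [[1,[0.124,0.266,-0.12],0],[1,[0.124,0.266,-0.12],0],[1,[0.124,0.266,-0.12],0],[1,[0.124,0.266,-0.12],0],[1,[0.124,0.266,-0.12],0]]}}

```text
time: 3.75
tool_pos: [492.6, -4.2, 98.8]
tcp_rot: [179.9, -0.1, 23.3]
ft_force: [1.4, -0.7, 0.9]
finger_gap: 85.7
```

{"api": "apply_moves", "payload": {"series": [[1,[0,0,0],0]]}}

```text
time: 3.88
tool_pos: [491.8, -0.5, 96.5]
tcp_rot: [-179.9, 0.1, 23.6]
ft_force: [0.4, -0.9, 0.3]
finger_gap: 85.1
```

```bash
cat > see.py <<'E'
import sys
from fit2 import *
np.set_printoptions(precision=1,suppress=True)
v=np.load("fit.npy")
def both(): return [adj(optics.snapshot(n),v[6*i:6*i+6]) for i,n in enumerate(["side","top"])]
def pic(P,fn,cen,its=[],w=66,fx=6):
    out=[]
    for p in P:
        u,vv=np.round(proj(p,[cen])[0]).astype(int); u=max(0,min(560-w,u-w//2)); vv=max(0,min(420-w,vv-w//2)); out.append(overlay(p,its,(u,vv,w,w),fx,"pics/tmp.png"))
    cv2.imwrite(fn,np.hstack(out))
E
python3 - <<'E'
from see import *
s=sense(); t=s["tool_pos"]; print(t,s["tcp_rot"],s["finger_gap"],s["ft_force"],s["joint_pos"])
P=both(); pic(P,"pics/g1.png",t,[(circ(t[0],t[1],t[2],3),(0,255,0)),(circ(t[0],t[1],t[2]-11,3),(0,0,255)),(circ(493.5,-.8,20,32),(255,0,0))],w=80,fx=5)
E
```

```text
[491.8  -0.5  96.5] [-179.9    0.1   23.6] 85.10281191016188 [ 0.4 -0.9  0.3] [ -6.   -2.2 111.    0.   71.3  60.3]
```

View pics/g1.png

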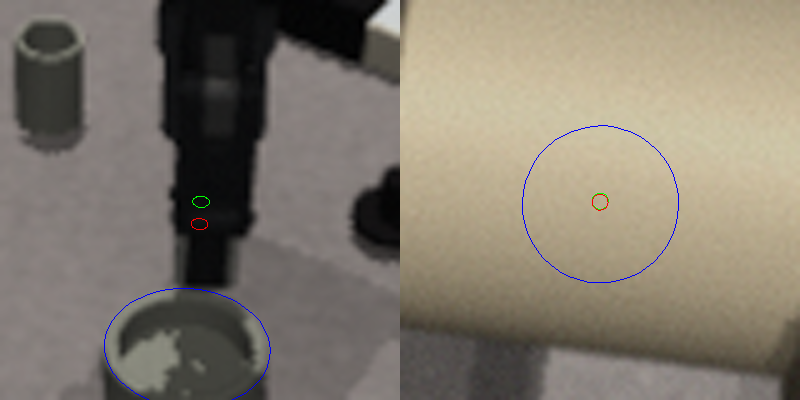

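The side view shows the fingers centred over the holder; the top view is blocked by the arm. I'll descend and probe for the table gently with the open fingers around the holder.

{"api": "apply_moves", "payload": {"series": [[1,[0.002,0,-0.04],0],[1,[0.002,0,-0.07],0],[1,[0.002,0,-0.07],0]]}}

```text
time: 4.35
tool_pos: [492.3, -4.9, 27.0]
tcp_rot: [-180.0, 0.2, 23.4]
ft_force: [0.3, 0.3, 0.6]
finger_gap: 85.5
```

{"api": "apply_moves", "payload": {"series": [[1,[0,0,-0.006],0],[1,[0,0,-0.006],0]]}}

```text
time: 4.6
tool_pos: [493.0, -5.5, 22.1]
tcp_rot: [180.0, 0.1, 23.3]
ft_force: [-0.2, -0.5, 0.0]
finger_gap: 85.1
```

{"api": "apply_moves", "payload": {"series": [[1,[0,0,-0.004],0],[1,[0,0,-0.004],0]]}}

```text
time: 4.85
tool_pos: [493.3, -5.6, 18.4]
tcp_rot: [179.9, 0.1, 23.3]
ft_force: [0.3, 0.1, 0.0]
finger_gap: 85.3
```

```bash
python3 - <<'E'
from see import *
for i in range(2):
    s=sense(); t=s["tool_pos"]; print(t,s["qd"])
    P=[adj(optics.snapshot("side"),v[:6])]
print(-cv2.Rodrigues(P[0]["rvec"])[0].T@np.array(P[0]["tvec"]).ravel())
pic(P,"pics/g2.png",t,[(circ(t[0],t[1],t[2],3),(0,255,0)),(circ(t[0],t[1],t[2]-11,3),(0,0,255)),(circ(493.5,-.8,20,32),(255,0,0))],w=80,fx=7)
E
```

```text
[493.3  -5.6  18.4] [0.2 0.1 0.1 0.1 0.3 0.1]
[493.2  -5.5  18.4] [0.1 0.2 0.1 0.  0.1 0. ]
[284.8 549.5 626.6]
```

View pics/g2.png

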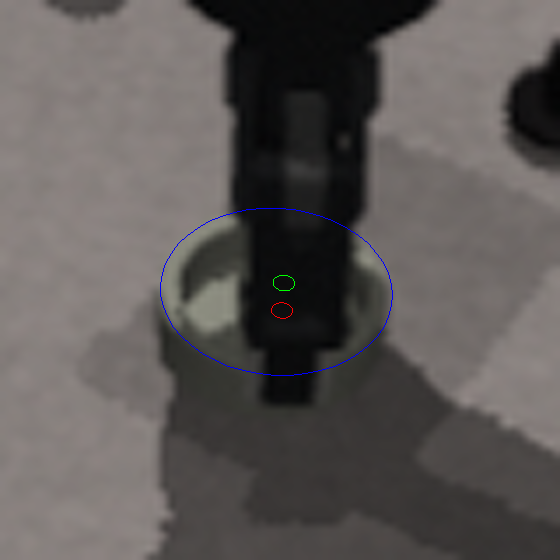

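```bash
python3 - <<'E'
from see import *
P=[adj(optics.snapshot("side"),v[:6])]
p=P[0]; a=np.radians(23.35); jy=np.array([np.sin(a),-np.cos(a)])
t=np.array([493.3,-5.6])
u0,v0=np.round(proj(p,[[493.3,-5.6,18.4]])[0]).astype(int)-40
tip=np.array([u0+288/7-.43,v0+402/7-.43]); print("tip px",tip)
for off in (43,57):
  for z in (0,5,10,15,20): print(off,z,proj(p,[[*(t-jy*off),z]])[0])
E
```

```text
tip px [314.7 242. ]
43 0 [313.5 247.9]
43 5 [313.7 246.1]
43 10 [313.8 244.4]
43 15 [313.9 242.6]
43 20 [314.  240.8]
57 0 [313.5 253.5]
57 5 [313.7 251.8]
57 10 [313.8 250. ]
57 15 [313.9 248.2]
57 20 [314.  246.4]
```

The picture shows the tip of the open fingers at (315,242), about level with the TCP, so the stated extent holds for the shut gripper. I centre on the holder, lower 4 mm and close.

{"api": "apply_moves", "payload": {"series": [[1,[0.001,0.005,-0.004],0],[1,[0.001,0.005,-0.004],0]]}}

```text
time: 5.25
tool_pos: [493.8, 0.0, 13.8]
tcp_rot: [180.0, 0.1, 23.3]
ft_force: [-0.2, -0.3, -0.3]
finger_gap: 85.3
```

{"api": "apply_moves", "payload": {"series": [[0.5,[0,0,0],0],[0.5,[0,0,0],0],[0.5,[0,0,0],0],[0.5,[0,0,0],0]]}}

```text
time: 5.75
tool_pos: [493.8, 0.1, 14.4]
tcp_rot: [180.0, 0.1, 23.3]
ft_force: [-3.2, 0.8, 6.2]
finger_gap: 62.8
```

{"api": "apply_moves", "payload": {"series": [[0.4,[0,0,0.02],0],[0.4,[0,0,0.06],0],[0.4,[0,0,0.09],0],[0.4,[0,0,0.09],0]]}}

```text
time: 6.25
tool_pos: [495.9, -0.1, 107.0]
tcp_rot: [179.8, -0.1, 23.3]
ft_force: [-0.3, -0.9, -1.6]
finger_gap: 62.7
```

```bash
python3 - <<'E'
from see import *
s=sense(); t=s["tool_pos"]; print(t,s["finger_gap"],s["ft_force"],s["wrist_torque"])
P=[adj(optics.snapshot("side"),v[:6])]
x,y,z=t; b=z-13.8
pic(P,"pics/g3.png",t,[(circ(x,y,b,32),(0,0,255)),(circ(x,y,b+20,32),(0,255,0))],w=80,fx=7)
E
```

```text
[495.9  -0.1 107. ] 62.72651621548376 [-0.3 -0.9 -1.6] [ 0.  0. -0.]
```

View pics/g3.png

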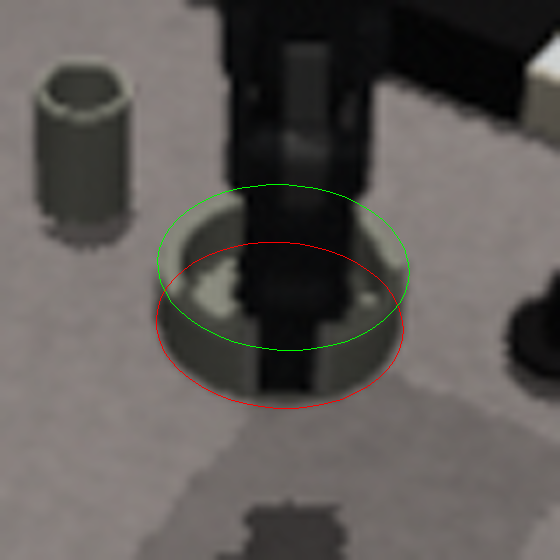

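The side view shows the holder level and centred in the jaws (about (282,300) in the crop, within 1 px of prediction). I carry it over the well.

{"api": "apply_moves", "payload": {"series": [[0.4,[0.068,-0.29,0],0],[0.4,[0.068,-0.29,0],0],[0.4,[0.068,-0.29,0],0],[0.4,[0.068,-0.29,0],0],[0.4,[0.068,-0.29,0],0]]}}

```text
time: 6.92
tool_pos: [561.4, -291.9, 102.2]
tcp_rot: [-179.9, 0.1, 23.3]
ft_force: [0.6, 0.4, -1.0]
finger_gap: 62.8
```

{"api": "apply_moves", "payload": {"series": [[0.4,[0.001,-0.002,-0.04],0],[0.4,[0.001,-0.002,-0.04],0],[0.4,[0.001,-0.002,-0.04],0]]}}

```text
time: 7.3
tool_pos: [561.7, -293.0, 61.2]
tcp_rot: [-179.8, 0.2, 23.3]
ft_force: [0.4, -0.6, -0.8]
finger_gap: 62.5
```

```bash
cat > chk.py <<'E'
from see import *
import sys
# args: fn, radius-bottom, gripheight(TCP z above underside), height, fx
fn,rad,gh,ht=sys.argv[1],*map(float,sys.argv[2:5])
s=sense(); t=s["tool_pos"]; print(t,s["tcp_rot"],s["finger_gap"],s["ft_force"])
W=v[22:24]
P=both(); x,y,z=t; b=z-gh
its=[(circ(x,y,b,rad),(0,0,255)),(circ(x,y,b+ht,rad),(0,255,0)),(circ(*W,30,36),(255,0,0))]
pic(P,fn,[x,y,z-10],its,w=80,fx=5)
print("W",W)
E
python3 chk.py pics/g4.png 32 14 20
```

```text
[ 561.7 -293.    61.2] [-179.8    0.2   23.3] 62.5051759879052 [ 0.4 -0.6 -0.8]
W [ 564.2 -290.6]
```

View pics/g4.png

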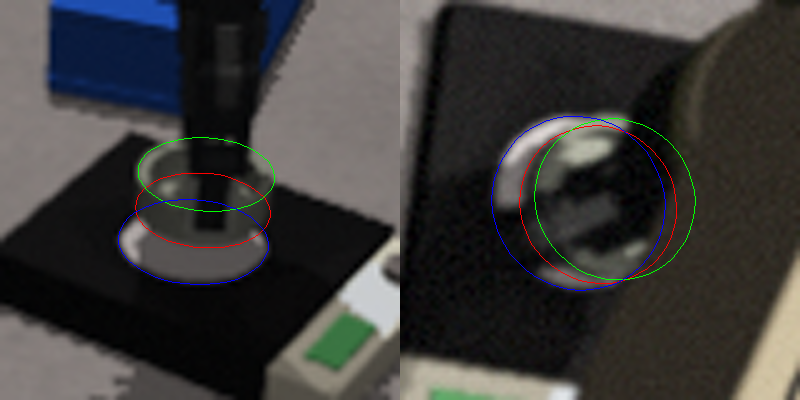

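The holder (red and green outlines) tracks the picture in both views, and the well outline (blue) also fits. I centre it and go lower.

{"api": "apply_moves", "payload": {"series": [[0.4,[0.0025,0.0024,-0.013],0],[0.4,[0.0025,0.0024,-0.013],0],[0.4,[0.0025,0.0024,-0.013],0]]}}

```text
time: 7.78
tool_pos: [565.8, -290.9, 50.4]
tcp_rot: [-180.0, 0.1, 23.4]
ft_force: [0.3, 0.8, -1.5]
finger_gap: 62.8
```

```bash
python3 chk.py pics/g5.png 32 14 20
```

```text
[ 565.8 -290.9   50.4] [-180.     0.1   23.4] 62.76462329517928 [ 0.3  0.8 -1.5]
W [ 564.2 -290.6]
```

View pics/g5.png

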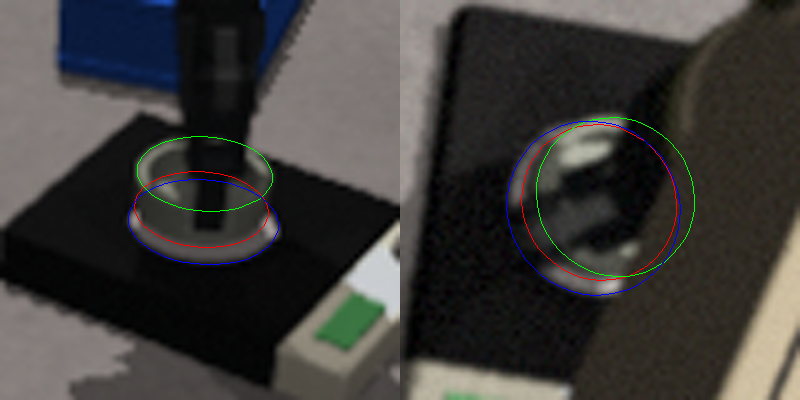

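{"api": "apply_moves", "payload": {"series": [[0.4,[-0.0015,0,-0.005],0],[0.4,[-0.0015,0,-0.009],0],[0.4,[-0.0015,0,-0.009],0]]}}

```text
time: 8.25
tool_pos: [563.9, -291.0, 40.9]
tcp_rot: [-180.0, 0.1, 23.3]
ft_force: [-0.4, 0.3, -1.4]
finger_gap: 62.9
```

{"api": "apply_moves", "payload": {"series": [[0.4,[0,0,-0.002],0],[0.4,[0,0,-0.002],0]]}}

```text
time: 8.5
tool_pos: [563.8, -291.0, 38.7]
tcp_rot: [-179.9, 0.1, 23.3]
ft_force: [-0.5, 0.3, -1.1]
finger_gap: 62.6
```

{"api": "apply_moves", "payload": {"series": [[0.4,[0,0,-0.001],0],[0.4,[0,0,-0.001],0]]}}

```text
time: 8.75
tool_pos: [564.0, -291.1, 38.5]
tcp_rot: [-180.0, 0.1, 23.3]
ft_force: [-2.9, 2.4, 6.1]
finger_gap: 62.4
```

```bash
python3 chk.py pics/g6.png 32 14 20
```

```text
[ 564.  -291.1   38.5] [-180.     0.1   23.3] 62.41254881756536 [-2.9  2.4  6.1]
W [ 564.2 -290.6]
```

View pics/g6.png

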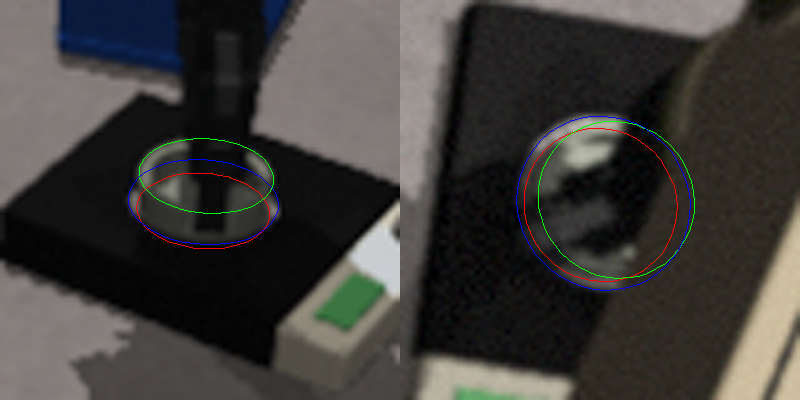

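The holder meets the floor (6 N) at the expected height, with both outlines inside the well. I release it and rise.

{"api": "apply_moves", "payload": {"series": [[0.85,[0,0,0.0],0],[1,[0,0,0.0],0],[1,[0,0,0.0],0],[1,[0,0,0.02],0],[1,[0,0,0.07],0]]}}

```text
time: 9.48
tool_pos: [562.0, -289.9, 107.1]
tcp_rot: [-179.7, 0.3, 23.3]
ft_force: [0.1, -0.6, 0.7]
finger_gap: 85.7
```

{"api": "apply_moves", "payload": {"series": [[1,[0.096,0.286,0.02],0],[1,[0.096,0.286,0.02],0],[1,[0.096,0.286,0.02],0],[1,[0.096,0.286,0.02],0],[1,[0.096,0.286,0.02],0]]}}

```text
time: 10.1
tool_pos: [659.1, -1.5, 129.4]
tcp_rot: [-179.7, 0.2, 23.4]
ft_force: [0.6, -0.5, 0.4]
finger_gap: 85.6
```

```bash
python3 - <<'E'
from see import *
s=sense(); t=s["tool_pos"]; print(t,s["tcp_rot"],s["finger_gap"],s["ft_force"])
W=v[22:24]; x,y=W
P=both()
its=[(circ(x,y,30,36),(255,0,0)),(circ(x,y,44,32),(0,255,0)),(circ(x,y,44,26),(0,255,0))]
pic(P,"pics/g7.png",[x,y,34],its,w=66,fx=6)
for p in P:
    sh,sc=shift(p,[circ(x,y,44,32),circ(x,y,44,26)],3); print(sh,sc, ray(p,proj(p,[[x,y,44]])[0]+sh,44)[0])
d=v[14:16]; print("dish",d)
pic(P[:1],"pics/g8.png",[*d,50],[(circ(*d,34,22),(0,255,0)),(circ(*t,3),(0,0,255))],w=80,fx=6)
E
```

```text
[659.1  -1.5 129.4] [-179.7    0.2   23.4] 85.64214763189656 [ 0.6 -0.5  0.4]
[0. 0.] 87.21057381344227 [ 564.2 -290.6   44. ]
[ 0.  -0.2] 79.38246503843217 [ 564.7 -290.6   44. ]
dish [659.8  -5.2]
```

View pics/g7.png

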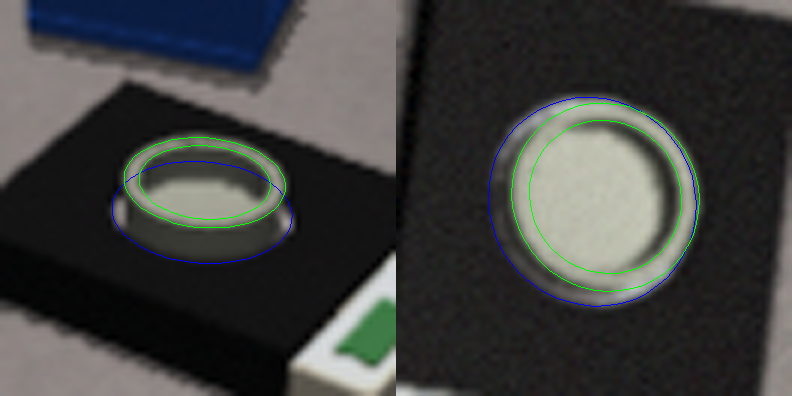

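View pics/g8.png

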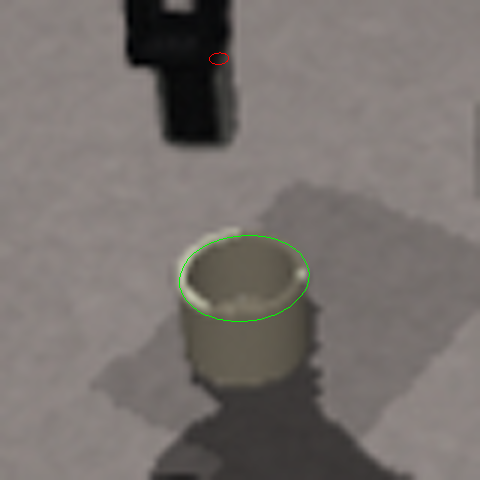

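The holder sits level and home: rim fits at (564.3, -290.6, 44) in both views. The dish rim in the last crop is about 1 px higher than predicted, so I shift 1 mm away from the camera and grip it by its upper 12 mm.

{"api": "apply_moves", "payload": {"series": [[1,[0.001,-0.0045,-0.05],0],[1,[0.001,-0.0045,-0.085],0],[1,[0.001,-0.0045,-0.097],0],[1,[0.001,-0.0045,-0.097],0]]}}

```text
time: 10.7
tool_pos: [660.7, -3.2, 32.9]
tcp_rot: [-179.7, 0.1, 23.6]
ft_force: [-0.1, 0.6, -0.0]
finger_gap: 85.5
```

```bash
python3 - <<'E'
from see import *
s=sense(); t=s["tool_pos"]; print(t,s["tcp_rot"],s["finger_gap"],s["ft_force"])
P=both(); d=(660.3,-6)
pic(P,"pics/g9.png",[*d,30],[(circ(*d,34,22),(0,255,0)),(circ(*d,0,22),(0,255,0)),(circ(*t,3),(0,0,255))],w=66,fx=6)
E
```

```text
[660.7  -3.2  32.9] [-179.7    0.1   23.6] 85.47851263645242 [-0.1  0.6 -0. ]
```

View pics/g9.png

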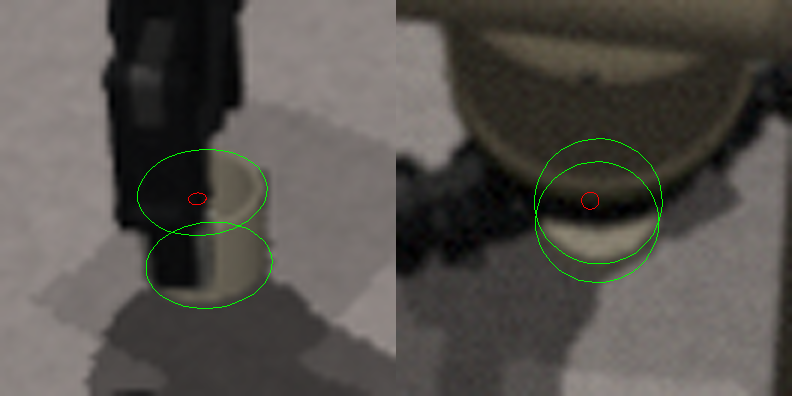

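{"api": "apply_moves", "payload": {"series": [[1,[0,-0.0025,-0.001],0],[0.6,[0,-0.0025,-0.001],0],[0.35,[0,-0.0025,-0.001],0],[0.2,[0,-0.0025,-0.001],0],[0.2,[0,-0.0025,-0.001],0]], "grip_force": 30}}

```text
time: 11.42
tool_pos: [662.7, -5.7, 34.6]
tcp_rot: [-179.8, -0.1, 23.6]
ft_force: [-1.9, 0.2, 4.9]
finger_gap: 41.9
```

{"api": "apply_moves", "payload": {"series": [[0.2,[0,0,0],0],[0.2,[0,0,0],0]]}}

```text
time: 11.68
tool_pos: [662.7, -5.7, 34.6]
tcp_rot: [-179.8, -0.1, 23.6]
ft_force: [-0.8, -0.3, 2.6]
finger_gap: 42.1
```

{"api": "apply_moves", "payload": {"series": [[0.2,[0,0,0.02],0],[0.2,[0,0,0.06],0],[0.2,[0,0,0.09],0],[0.2,[0,0,0.09],0]]}}

```text
time: 12.18
tool_pos: [665.3, -5.8, 129.6]
tcp_rot: [-180.0, -0.5, 23.6]
ft_force: [-0.6, 1.1, -0.9]
finger_gap: 41.7
```

```bash
python3 chk.py pics/g10.png 22 34.6 34
```

```text
[665.3  -5.8 129.6] [-180.    -0.5   23.6] 41.67530012401668 [-0.6  1.1 -0.9]
W [ 564.2 -290.6]
```

View pics/g10.png

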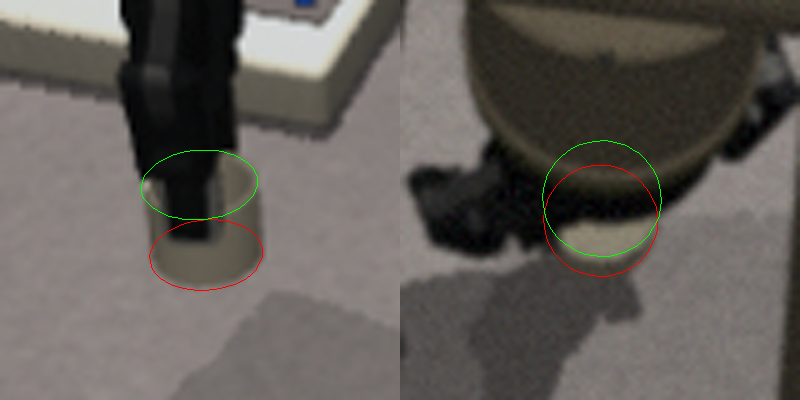

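The dish hangs upright in the jaws and matches the predicted outline (bottom at about (205,255) in the crop). I carry it to the holder.

{"api": "apply_moves", "payload": {"series": [[0.2,[-0.101,-0.285,0],0],[0.2,[-0.101,-0.285,0],0],[0.2,[-0.101,-0.285,0],0],[0.2,[-0.101,-0.285,0],0],[0.2,[-0.101,-0.285,0],0]]}}

```text
time: 12.9
tool_pos: [559.4, -292.1, 122.8]
tcp_rot: [-179.7, -0.0, 23.6]
ft_force: [0.5, 0.5, -0.8]
finger_gap: 41.5
```

{"api": "apply_moves", "payload": {"series": [[0.2,[0,0,-0.02],0],[0.2,[0,0,-0.035],0],[0.2,[0,0,-0.035],0]]}}

```text
time: 13.28
tool_pos: [557.9, -289.6, 84.3]
tcp_rot: [-179.4, 0.1, 23.7]
ft_force: [-0.3, -0.5, -0.9]
finger_gap: 42.1
```

```bash
sed -i 's/(circ(\*W,30,36),(255,0,0))/(circ(*W,30,36),(255,0,0)),(circ(*W,44,26),(255,255,0))/' chk.py; python3 chk.py pics/g11.png 22 34.6 34
```

```text
[ 557.9 -289.6   84.3] [-179.4    0.1   23.7] 42.09205890075738 [-0.3 -0.5 -0.9]
W [ 564.2 -290.6]
```

View pics/g11.png

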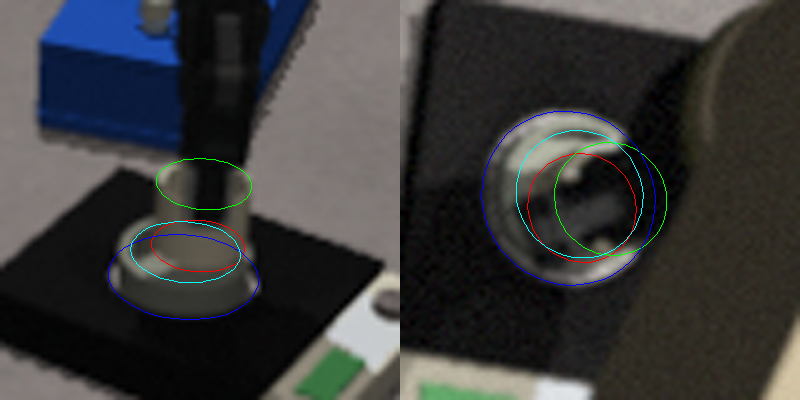

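{"api": "apply_moves", "payload": {"series": [[0.2,[0.006,-0.001,0],0],[0.2,[0.006,-0.001,0],0],[0.2,[0.006,-0.001,0],0]]}}

```text
time: 13.75
tool_pos: [566.1, -291.5, 87.6]
tcp_rot: [-179.6, -0.0, 23.7]
ft_force: [-0.7, 0.5, -1.2]
finger_gap: 42.0
```

```bash
python3 chk.py pics/g12.png 22 34.6 34
```

```text
[ 566.1 -291.5   87.6] [-179.6   -0.    23.7] 41.98003858232068 [-0.7  0.5 -1.2]
W [ 564.2 -290.6]
```

View pics/g12.png

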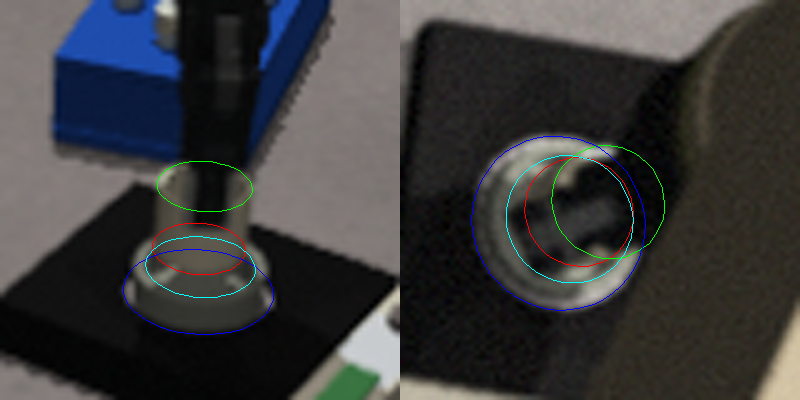

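{"api": "apply_moves", "payload": {"series": [[0.2,[-0.0015,0.0005,-0.004],0],[0.2,[-0.0015,0.0005,-0.008],0],[0.2,[-0.0015,0.0005,-0.008],0]]}}

```text
time: 14.22
tool_pos: [563.8, -290.8, 78.6]
tcp_rot: [-179.5, 0.0, 23.7]
ft_force: [-0.2, 0.3, -0.4]
finger_gap: 41.9
```

```bash
python3 chk.py pics/g13.png 22 34.6 34
```

```text
[ 563.8 -290.8   78.6] [-179.5    0.    23.7] 41.85129325882016 [-0.2  0.3 -0.4]
W [ 564.2 -290.6]
```

View pics/g13.png

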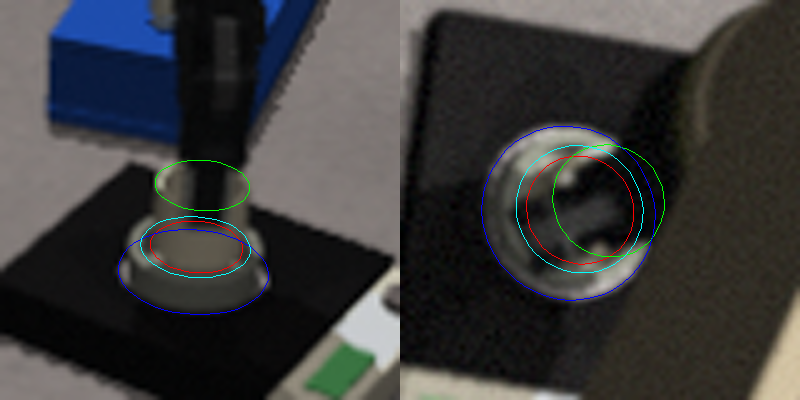

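The dish bottom (red) is concentric with the holder bore (cyan) in both views. I lower it.

{"api": "apply_moves", "payload": {"series": [[0.2,[0,0,-0.006],0],[0.2,[0,0,-0.012],0],[0.2,[0,0,-0.013],0],[0.2,[0,0,-0.013],0]]}}

```text
time: 14.82
tool_pos: [564.0, -291.0, 65.9]
tcp_rot: [-179.6, 0.0, 23.7]
ft_force: [-0.0, -0.3, -1.3]
finger_gap: 42.2
```

{"api": "apply_moves", "payload": {"series": [[0.2,[0,0,-0.002],0],[0.2,[0,0,-0.002],0]]}}

```text
time: 15.08
tool_pos: [564.0, -290.9, 63.8]
tcp_rot: [-179.6, 0.0, 23.7]
ft_force: [-0.4, -0.5, -1.3]
finger_gap: 42.0
```

{"api": "apply_moves", "payload": {"series": [[0.2,[0,0,-0.001],0],[0.2,[0,0,-0.001],0]]}}

```text
time: 15.32
tool_pos: [563.9, -290.9, 62.8]
tcp_rot: [-179.6, 0.0, 23.7]
ft_force: [-0.0, 0.4, -0.2]
finger_gap: 42.0
```

{"api": "apply_moves", "payload": {"series": [[0.2,[0,0,-0.001],0],[0.2,[0,0,-0.001],0]]}}

```text
time: 15.58
tool_pos: [564.0, -291.0, 62.6]
tcp_rot: [-179.6, 0.0, 23.7]
ft_force: [-3.2, 2.8, 5.4]
finger_gap: 41.9
```

Contact comes at 62.6 mm, exactly as predicted for home. I release it and go to above the cup.

{"api": "apply_moves", "payload": {"series": [[0.6,[0,0,0],0],[1,[0,0,0],0],[1,[0,0,0],0],[1,[0,0,0.03],0],[1,[0,0,0.08],0]]}}

```text
time: 16.2
tool_pos: [562.3, -289.9, 140.6]
tcp_rot: [-179.3, 0.2, 23.7]
ft_force: [1.4, 0.5, 0.8]
finger_gap: 85.4
```

{"api": "apply_moves", "payload": {"series": [[1,[0.047,0.171,0.0],0],[1,[0.047,0.171,0.0],0],[1,[0.047,0.171,0.0],0],[1,[0.047,0.171,0.0],0],[1,[0.047,0.171,0.0],0]]}}

```text
time: 16.82
tool_pos: [609.3, -119.0, 140.6]
tcp_rot: [-179.3, 0.2, 23.7]
ft_force: [0.1, 0.4, 0.6]
finger_gap: 85.5
```

```bash
python3 - <<'E'
from see import *
s=sense(); t=s["tool_pos"]; print(t,s["tcp_rot"],s["finger_gap"],s["ft_force"])
x,y=v[22:24]
P=both()
its=[(circ(x,y,44,32),(255,0,0)),(circ(x,y,62,22),(0,255,0)),(circ(x,y,62,19),(0,255,0))]
pic(P,"pics/g14.png",[x,y,44],its,w=66,fx=6)
for p in P:
    sh,sc=shift(p,[circ(x,y,62,22),circ(x,y,62,19)],3); print(sh,sc, ray(p,proj(p,[[x,y,62]])[0]+sh,62)[0])
d=v[16:18]; print("cup",d)
pic(P,"pics/g15.png",[*d,40],[(circ(*d,44,15),(0,255,0)),(circ(*d,0,15),(0,255,0)),(circ(*t,3),(0,0,255))],w=80,fx=5)
E
```

```text
[ 609.3 -119.   140.6] [-179.3    0.2   23.7] 85.46788666257989 [0.1 0.4 0.6]
[-1.2 -0.2] 67.54276827995292 [ 567.2 -290.3   62. ]
[-3.  -1.8] 21.392025109063756 [ 567.5 -284.6   62. ]
cup [ 611.4 -120.1]
```

View pics/g14.png

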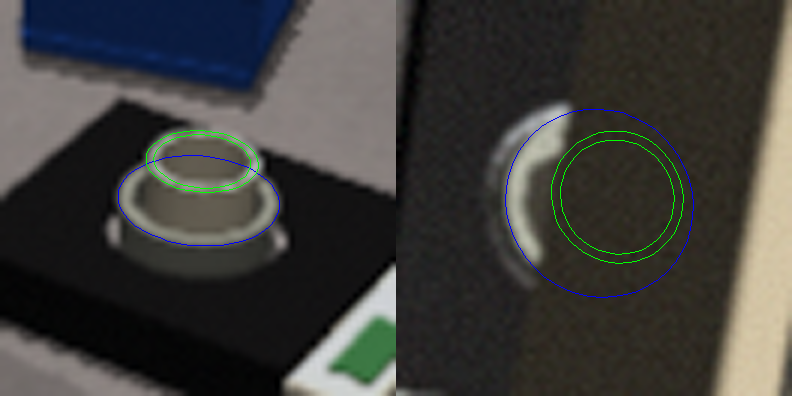

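View pics/g15.png

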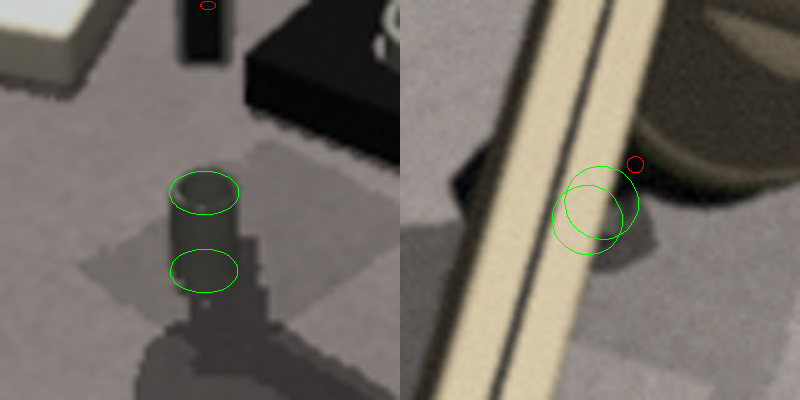

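The dish stands level in the holder, maybe 1–2 mm toward +x (its rim at about (199,160) in the crop against the drawn (204,160)), which is within play. The cup fits its prediction, so I go down to its rim.

{"api": "apply_moves", "payload": {"series": [[1,[0.002,-0.001,-0.05],0],[1,[0.002,-0.001,-0.085],0],[1,[0.002,-0.001,-0.095],0],[1,[0.002,-0.001,-0.095],0],[1,[0.002,-0.001,-0.095],0]]}}

```text
time: 17.55
tool_pos: [612.5, -121.9, 47.8]
tcp_rot: [-179.4, 0.1, 23.6]
ft_force: [0.6, -0.8, 0.2]
finger_gap: 85.4
```

{"api": "apply_moves", "payload": {"series": [[1,[-0.001,0.0015,-0.003],0],[0.5,[-0.001,0.0015,-0.003],0],[0.25,[-0.001,0.0015,-0.003],0],[0.15,[-0.001,0.0015,-0.003],0],[0.1,[-0.001,0.0015,-0.003],0]]}}

```text
time: 18.18
tool_pos: [611.8, -120.4, 45.0]
tcp_rot: [-179.4, 0.0, 23.6]
ft_force: [0.1, 1.0, 0.9]
finger_gap: 28.1
```

{"api": "apply_moves", "payload": {"series": [[0.1,[0,0,0],0],[0.1,[0,0,0],0],[0.1,[0,0,0],0]]}}

```text
time: 18.55
tool_pos: [611.8, -120.3, 45.0]
tcp_rot: [-179.4, 0.0, 23.6]
ft_force: [-0.7, 0.1, 1.1]
finger_gap: 27.9
```

```bash
python3 chk.py pics/g16.png 15 44.8 44
```

```text
[ 611.8 -120.3   45. ] [-179.4    0.    23.6] 27.940201443979554 [-0.7  0.1  1.1]
W [ 564.2 -290.6]
```

View pics/g16.png

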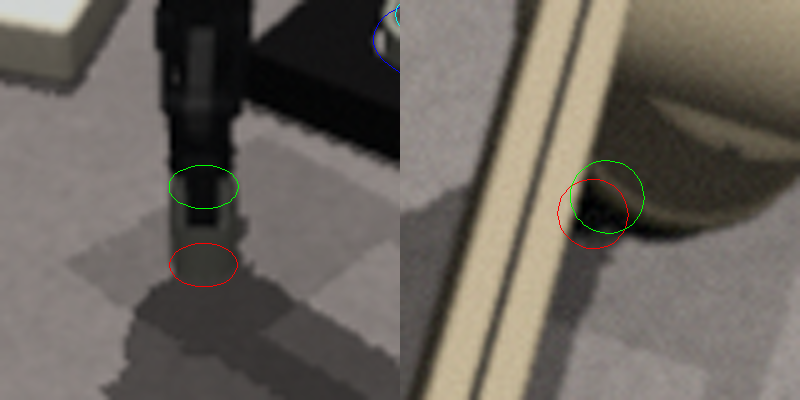

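The cup is gripped at its upper part and upright at about (203,230) in the crop. I lift it and carry it over.

{"api": "apply_moves", "payload": {"series": [[0.1,[0,0,0.02],0],[0.1,[0,0,0.06],0],[0.1,[0,0,0.09],0],[0.1,[0,0,0.09],0]]}}

```text
time: 19.15
tool_pos: [614.3, -121.1, 140.0]
tcp_rot: [-179.7, -0.3, 23.6]
ft_force: [1.4, -0.7, -1.3]
finger_gap: 28.1
```

{"api": "apply_moves", "payload": {"series": [[0.1,[-0.047,-0.17,0],0],[0.1,[-0.047,-0.17,0],0],[0.1,[-0.047,-0.17,0],0],[0.1,[-0.047,-0.17,0],0],[0.1,[-0.047,-0.17,0],0]]}}

```text
time: 19.77
tool_pos: [566.8, -290.6, 139.1]
tcp_rot: [-179.6, -0.3, 23.6]
ft_force: [0.8, 0.2, -0.8]
finger_gap: 27.9
```

```bash
sed -i 's/(circ(\*W,30,36),(255,0,0)),(circ(\*W,44,26),(255,255,0))/(circ(*W,44,32),(255,0,0)),(circ(*W,62,19),(255,255,0))/' chk.py; python3 chk.py pics/g17.png 15 44.8 44
```

```text
[ 566.8 -290.6  139.1] [-179.6   -0.3   23.6] 27.916542946200206 [ 0.8  0.2 -0.8]
W [ 564.2 -290.6]
```

View pics/g17.png

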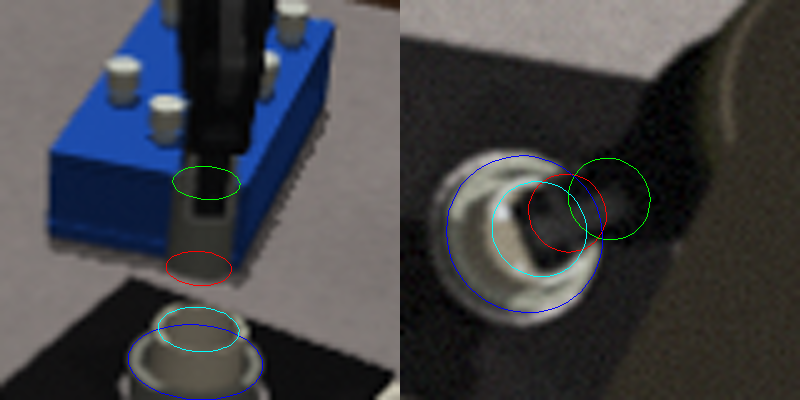

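```bash
python3 - <<'E'
from see import *
x,y=v[22:24]
P=both()
its=[(circ(x,y,44,32),(255,0,0)),(circ(x,y,62,22),(0,255,0)),(circ(x,y,62,19),(0,255,0))]
pic(P,"pics/g18.png",[x,y,50],its,w=44,fx=9)
E
```

```text
(no output)
```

View pics/g18.png

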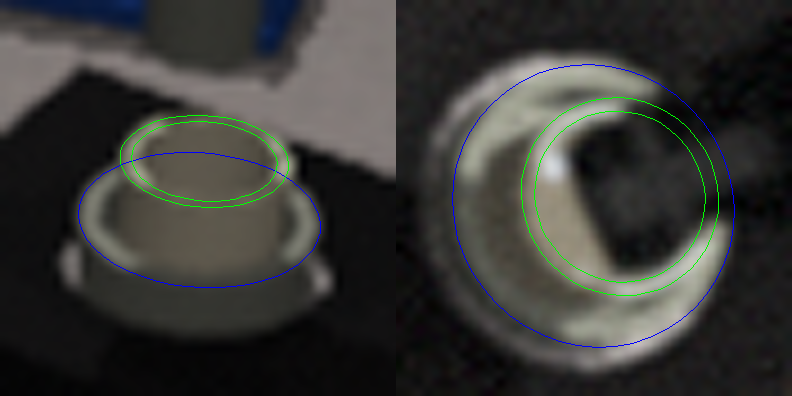

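Close up, the dish rim falls on its outline in both views ((205,160) side, (620,197) top in the crop), so it is centred and level. I lower the cup in stages.

{"api": "apply_moves", "payload": {"series": [[0.1,[-0.002,0,-0.015],0],[0.1,[-0.002,0,-0.025],0],[0.1,[-0.002,0,-0.025],0],[0.1,[-0.002,0,-0.025],0]]}}

```text
time: 20.48
tool_pos: [565.7, -289.7, 114.7]
tcp_rot: [-179.7, -0.3, 23.7]
ft_force: [-0.2, -0.5, -0.5]
finger_gap: 27.8
```

```bash
python3 chk.py pics/g19.png 15 44.8 44
```

```text
[ 565.7 -289.7  114.7] [-179.7   -0.3   23.7] 27.82333044992701 [-0.2 -0.5 -0.5]
W [ 564.2 -290.6]
```

View pics/g19.png

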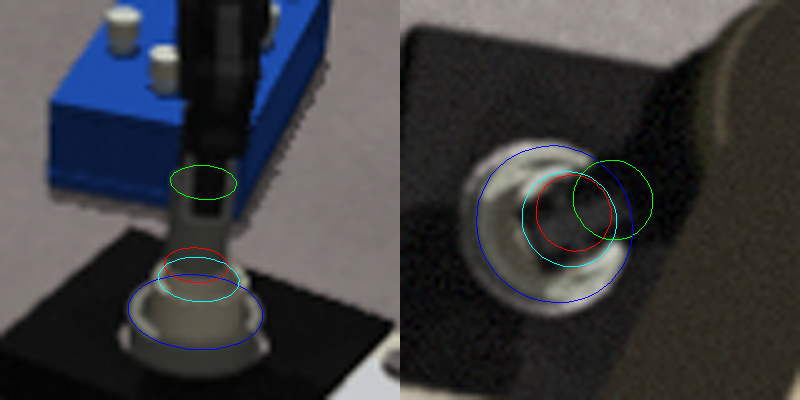

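{"api": "apply_moves", "payload": {"series": [[0.1,[-0.0013,-0.001,-0.003],0],[0.1,[-0.0013,-0.001,-0.007],0],[0.1,[-0.0013,-0.001,-0.007],0]]}}

```text
time: 20.95
tool_pos: [564.3, -290.8, 107.7]
tcp_rot: [-179.7, -0.3, 23.7]
ft_force: [-1.0, -0.3, -0.3]
finger_gap: 27.5
```

```bash
python3 chk.py pics/g20.png 15 44.8 44
```

```text
[ 564.3 -290.8  107.7] [-179.7   -0.3   23.7] 27.474325281358034 [-1.  -0.3 -0.3]
W [ 564.2 -290.6]
```

View pics/g20.png

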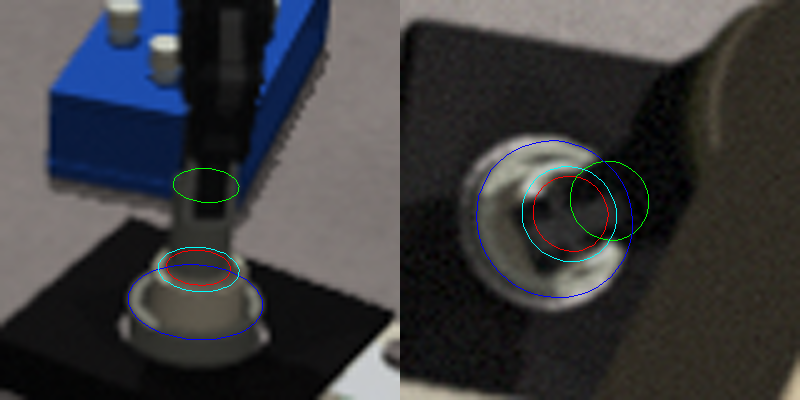

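Concentric. I lower it into the dish.

{"api": "apply_moves", "payload": {"series": [[0.1,[0,0,-0.007],0],[0.1,[0,0,-0.014],0],[0.1,[0,0,-0.021],0],[0.1,[0,0,-0.026],0],[0.1,[0,0,-0.026],0]]}}

```text
time: 21.68
tool_pos: [564.1, -290.6, 81.3]
tcp_rot: [-179.7, -0.3, 23.7]
ft_force: [-0.2, 0.7, -0.1]
finger_gap: 28.3
```

{"api": "apply_moves", "payload": {"series": [[0.1,[0,0,-0.003],0],[0.1,[0,0,-0.003],0]]}}

```text
time: 21.92
tool_pos: [564.0, -290.5, 78.1]
tcp_rot: [-179.6, -0.2, 23.7]
ft_force: [0.6, 0.0, -1.2]
finger_gap: 27.7
```

{"api": "apply_moves", "payload": {"series": [[0.1,[0,0,-0.001],0],[0.1,[0,0,-0.001],0]]}}

```text
time: 22.18
tool_pos: [564.1, -290.6, 77.2]
tcp_rot: [-179.7, -0.3, 23.7]
ft_force: [0.4, 0.3, 0.3]
finger_gap: 27.8
```

{"api": "apply_moves", "payload": {"series": [[0.1,[0,0,-0.001],0],[0.1,[0,0,-0.001],0]]}}

```text
time: 22.42
tool_pos: [564.5, -290.7, 77.0]
tcp_rot: [-179.7, -0.3, 23.7]
ft_force: [-0.0, 0.6, 4.3]
finger_gap: 28.3
```

Contact comes at 77.0 mm, as predicted (76.8). I release the cup, retreat and go to the lid.

{"api": "apply_moves", "payload": {"series": [[0.5,[0,0,0],0],[0.8,[0,0,0],0],[0.8,[0,0,0.005],0],[0.8,[0,0,0.04],0],[0.8,[0,0,0.08],0]]}}

```text
time: 23.05
tool_pos: [563.8, -290.3, 157.0]
tcp_rot: [-179.6, -0.2, 23.7]
ft_force: [0.2, -0.3, 0.0]
finger_gap: 67.9
```

{"api": "apply_moves", "payload": {"series": [[0.8,[-0.114,0.173,-0.03],0],[0.8,[-0.114,0.173,-0.03],0],[0.8,[-0.114,0.173,-0.03],0],[0.8,[-0.114,0.173,-0.03],0],[0.8,[-0.114,0.173,-0.03],0]]}}

```text
time: 23.68
tool_pos: [449.1, -116.2, 127.0]
tcp_rot: [-179.6, -0.2, 23.8]
ft_force: [-0.2, 0.6, 0.1]
finger_gap: 68.7
```

```bash
python3 - <<'E'
from see import *
s=sense(); t=s["tool_pos"]; print(t,s["tcp_rot"],s["finger_gap"],s["ft_force"])
x,y=v[22:24]
P=both()
its=[(circ(x,y,44,32),(255,0,0)),(circ(x,y,62,22),(0,255,0)),(circ(x,y,76,15),(0,0,255)),(circ(x,y,76,12.5),(0,0,255))]
pic(P,"pics/g21.png",[x,y,50],its,w=44,fx=9)
for p in P:
    sh,sc=shift(p,[circ(x,y,76,15),circ(x,y,76,12.5)],3); print(sh,sc, ray(p,proj(p,[[x,y,76]])[0]+sh,76)[0])
d=v[18:20]; print("lid",d)
pic(P,"pics/g22.png",[*d,20],[(circ(*d,31,7),(0,255,0)),(circ(*d,11,18),(0,255,0)),(circ(*t,3),(0,0,255))],w=66,fx=6)
E
```

```text
[ 449.1 -116.2  127. ] [-179.6   -0.2   23.8] 68.73294849876771 [-0.2  0.6  0.1]
[-1.2  0. ] 59.10578314309681 [ 566.8 -289.3   76. ]
[-0.5 -0.5] 84.75230640252111 [ 565.2 -289.6   76. ]
lid [ 449.6 -117.2]
```

View pics/g21.png

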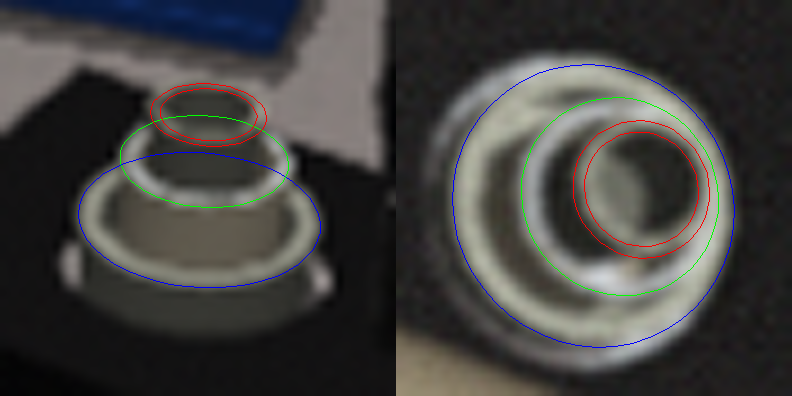

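View pics/g22.png

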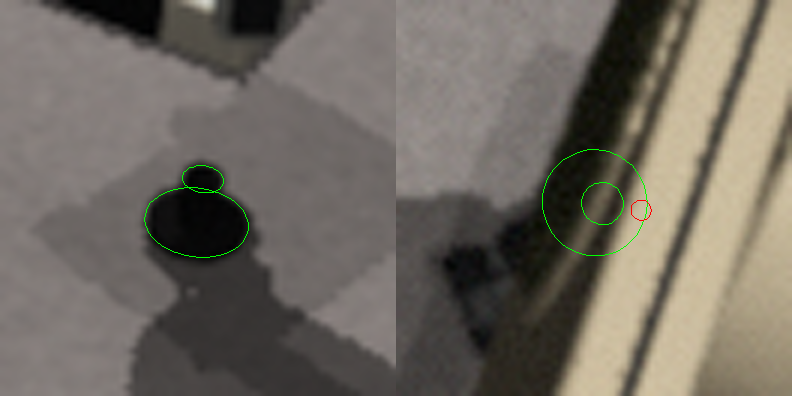

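The stack is seated: the cup rim is centred at about (208,115) side and (640,189) top in the crop, within about 1 mm. The lid matches its outline, so I descend on the knob.

{"api": "apply_moves", "payload": {"series": [[0.8,[0.0005,-0.001,-0.05],0],[0.8,[0.0005,-0.001,-0.09],0],[0.8,[0.0005,-0.001,-0.1],0],[0.8,[0.0005,-0.001,-0.1],0],[0.8,[0.0005,-0.001,-0.1],0]]}}

```text
time: 24.4
tool_pos: [452.8, -119.8, 29.8]
tcp_rot: [-179.8, -0.4, 23.7]
ft_force: [0.5, -0.7, 1.0]
finger_gap: 68.6
```

```bash
python3 - <<'E'
from see import *
s=sense(); t=s["tool_pos"]; print(t,s["tcp_rot"],s["finger_gap"],s["ft_force"])
P=both()[:1]
d=v[18:20]
pic(P,"pics/g23.png",[*d,20],[(circ(*d,31,7),(0,255,0)),(circ(*d,11,18),(0,255,0)),(circ(*t,3),(0,0,255))],w=66,fx=7)
E
```

```text
[ 452.8 -119.8   29.8] [-179.8   -0.4   23.7] 68.61203092143253 [ 0.5 -0.7  1. ]
```

View pics/g23.png

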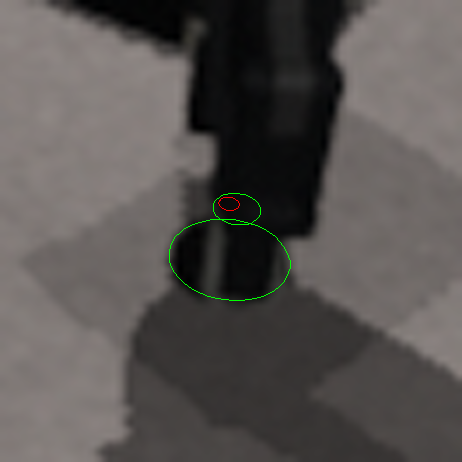

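Here I correct the drift (about 3 mm each way), go down to 25 mm and close.

{"api": "apply_moves", "payload": {"series": [[0.8,[-0.003,0.0025,-0.0045],0],[0.8,[-0.003,0.0025,-0.0045],0]]}}

```text
time: 24.75
tool_pos: [449.5, -116.8, 25.2]
tcp_rot: [-179.8, -0.4, 23.7]
ft_force: [0.2, 0.1, -0.2]
finger_gap: 68.4
```

{"api": "apply_moves", "payload": {"series": [[0.4,[0,0,0],0],[0.2,[0,0,0],0],[0.0,[0,0,0],0],[0.0,[0,0,0],0],[0.0,[0,0,0],0]]}}

```text
time: 25.38
tool_pos: [449.6, -116.9, 25.3]
tcp_rot: [-179.8, -0.4, 23.7]
ft_force: [-0.5, -0.3, 1.8]
finger_gap: 12.8
```

{"api": "apply_moves", "payload": {"series": [[0,[0,0,0],0]]}}

```text
time: 25.5
tool_pos: [449.6, -116.9, 25.3]
tcp_rot: [-179.8, -0.4, 23.7]
ft_force: [0.6, 0.5, 0.2]
finger_gap: 12.7
```

{"api": "apply_moves", "payload": {"series": [[0,[0,0,0.02],0],[0,[0,0,0.06],0],[0,[0,0,0.105],0],[0,[0,0,0.105],0]]}}

```text
time: 26.0
tool_pos: [452.4, -118.0, 134.6]
tcp_rot: [179.9, -0.7, 23.7]
ft_force: [0.5, -0.2, -0.8]
finger_gap: 12.5
```

```bash
cat > chkl.py <<'E'
from see import *
import sys
s=sense(); t=s["tool_pos"]; print(t,s["tcp_rot"],s["finger_gap"],s["ft_force"])
W=v[22:24]; P=both(); x,y,z=t; b=z-25.3
its=[(circ(x,y,b,9.5),(0,0,255)),(circ(x,y,b+6,18),(0,255,0)),(circ(x,y,b+11,18),(0,255,0)),(circ(*W,76,15),(255,0,0)),(circ(*W,76,12.5),(255,255,0))]
pic(P,sys.argv[1],[x,y,b],its,w=50,fx=8)
E
python3 chkl.py pics/g24.png
```

```text
[ 452.4 -118.   134.6] [179.9  -0.7  23.7] 12.526409288541656 [ 0.5 -0.2 -0.8]
```

View pics/g24.png

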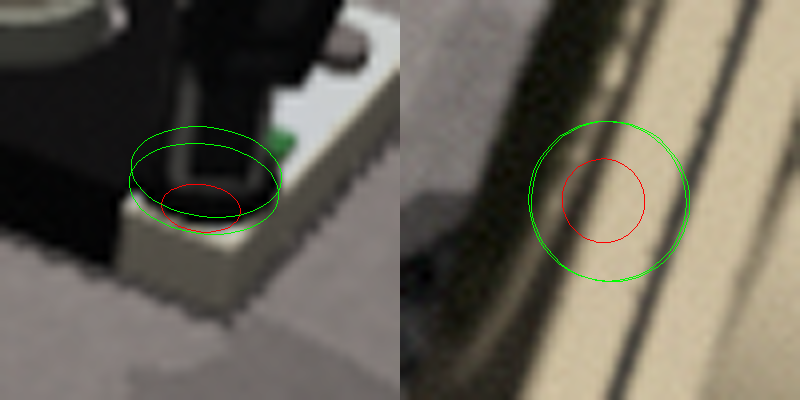

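The lid is held upright on its knob at about (205,190) in the crop. I carry it over the cup.

{"api": "apply_moves", "payload": {"series": [[0,[0.112,-0.172,0],0],[0,[0.112,-0.172,0],0],[0,[0.112,-0.172,0],0],[0,[0.112,-0.172,0],0],[0,[0.112,-0.172,0],0]]}}

```text
time: 26.72
tool_pos: [560.9, -289.4, 127.7]
tcp_rot: [-179.7, -0.3, 23.6]
ft_force: [-0.8, 1.8, -0.6]
finger_gap: 12.8
```

{"api": "apply_moves", "payload": {"series": [[0,[0,0,-0.008],0],[0,[0,0,-0.016],0],[0,[0,0,-0.016],0]]}}

```text
time: 27.1
tool_pos: [559.9, -288.2, 110.2]
tcp_rot: [-179.6, -0.3, 23.7]
ft_force: [0.3, 0.1, -0.6]
finger_gap: 12.2
```

```bash
python3 chkl.py pics/g25.png
```

```text
[ 559.9 -288.2  110.2] [-179.6   -0.3   23.7] 12.178821611733538 [ 0.3  0.1 -0.6]
```

View pics/g25.png

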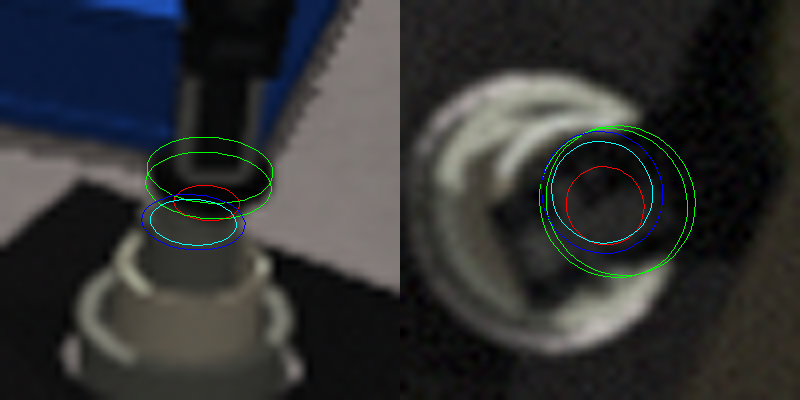

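{"api": "apply_moves", "payload": {"series": [[0,[0.0045,-0.002,0],0],[0,[0.0045,-0.002,0],0],[0,[0.0045,-0.002,0],0]]}}

```text
time: 27.58
tool_pos: [565.4, -291.0, 111.9]
tcp_rot: [-179.7, -0.3, 23.7]
ft_force: [-0.0, 0.2, -0.8]
finger_gap: 12.5
```

```bash
python3 chkl.py pics/g26.png
```

```text
[ 565.4 -291.   111.9] [-179.7   -0.3   23.7] 12.500475540385818 [-0.   0.2 -0.8]
```

View pics/g26.png

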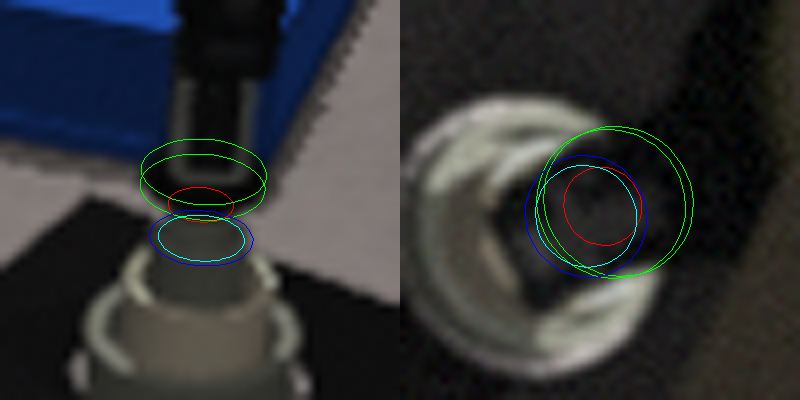

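The lid and cup line up to within a fraction of a pixel in the side view. I lower to just above the rim.

{"api": "apply_moves", "payload": {"series": [[0,[-0.0008,0.0005,-0.004],0],[0,[-0.0008,0.0005,-0.008],0],[0,[-0.0008,0.0005,-0.008],0]]}}

```text
time: 28.05
tool_pos: [564.0, -290.2, 102.9]
tcp_rot: [-179.6, -0.3, 23.7]
ft_force: [-0.4, -0.1, -0.8]
finger_gap: 12.5
```

```bash
python3 chkl.py pics/g27.png
```

```text
[ 564.  -290.2  102.9] [-179.6   -0.3   23.7] 12.473084875449375 [-0.4 -0.1 -0.8]
```

View pics/g27.png

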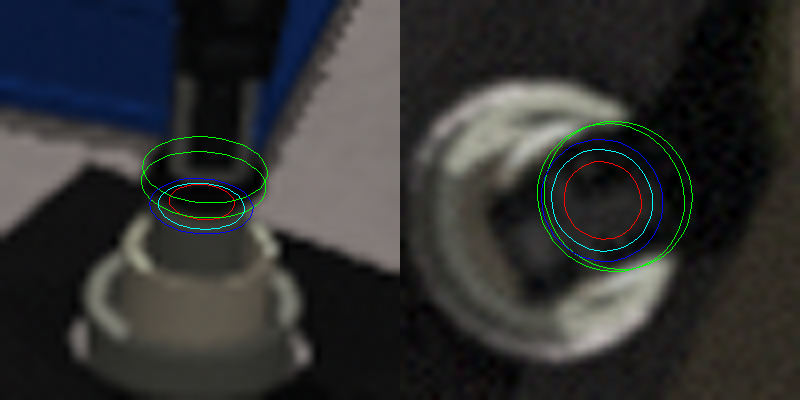

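{"api": "apply_moves", "payload": {"series": [[0,[0.0005,0,-0.003],0],[0,[0.0005,0,-0.005],0],[0,[0.0005,0,-0.005],0]]}}

```text
time: 28.52
tool_pos: [564.7, -290.3, 98.2]
tcp_rot: [-179.6, -0.3, 23.7]
ft_force: [0.3, 0.3, 0.1]
finger_gap: 12.3
```

{"api": "apply_moves", "payload": {"series": [[0,[0,0,-0.0015],0],[0,[0,0,-0.0015],0]]}}

```text
time: 28.78
tool_pos: [564.7, -290.3, 96.6]
tcp_rot: [-179.6, -0.3, 23.7]
ft_force: [0.3, -0.3, -0.1]
finger_gap: 12.5
```

{"api": "apply_moves", "payload": {"series": [[0,[0,0,-0.001],0],[0,[0,0,-0.001],0]]}}

```text
time: 29.02
tool_pos: [564.6, -290.3, 95.5]
tcp_rot: [-179.6, -0.3, 23.7]
ft_force: [0.4, -0.2, -0.7]
finger_gap: 12.3
```

{"api": "apply_moves", "payload": {"series": [[0,[0,0,-0.001],0],[0,[0,0,-0.001],0]]}}

```text
time: 29.28
tool_pos: [565.0, -290.4, 95.3]
tcp_rot: [-179.7, -0.3, 23.7]
ft_force: [-1.6, 0.3, 4.9]
finger_gap: 12.2
```

Contact at 95.3 mm is exactly the predicted home height. I release it, rise and clear the view.

{"api": "apply_moves", "payload": {"series": [[0.3,[0,0,0],0],[0.6,[0,0,0],0],[0.6,[0,0,0.005],0],[0.6,[0,0,0.04],0],[0.6,[0,0,0.09],0]]}}

```text
time: 29.9
tool_pos: [563.7, -289.7, 184.4]
tcp_rot: [-179.5, -0.2, 23.7]
ft_force: [0.3, -1.1, -0.9]
finger_gap: 51.4
```

{"api": "apply_moves", "payload": {"series": [[0.6,[-0.15,0.2,0.05],0],[0.6,[-0.15,0.2,0.05],0],[0.6,[-0.15,0.2,0.05],0],[0.6,[-0.15,0.2,0.05],0],[0.6,[-0.15,0.2,0.05],0]]}}

```text
time: 30.52
tool_pos: [412.7, -87.6, 235.9]
tcp_rot: [-179.6, -0.3, 23.8]
ft_force: [0.4, -0.6, -0.4]
finger_gap: 51.1
```

```bash
python3 - <<'E'
from see import *
s=sense(); t=s["tool_pos"]; print(t,s["finger_gap"],s["ft_force"],s["time"])
x,y=v[22:24]
P=both()
its=[(circ(x,y,44,32),(255,0,0)),(circ(x,y,62,22),(0,255,0)),(circ(x,y,81,18),(0,0,255)),(circ(x,y,76,18),(0,0,255)),(circ(x,y,101,7),(0,255,255))]
pic(P,"pics/f1.png",[x,y,60],its,w=50,fx=8); pic(P,"pics/f2.png",[x,y,60],[],w=50,fx=8)
cv2.imwrite("pics/f3.png",P[0]["color"])
for q in ("jar_center","mouse_center"):
    for p in P:
        m=spotter.masks_of(p,q)[0]["mask"]; ys,xs=np.where(m); print(q,xs.mean(),ys.mean(),len(xs))
E
```

```text
[412.7 -87.6 235.9] 51.13534801499384 [ 0.4 -0.6 -0.4] 30.525
jar_center 305.9741935483871 282.01935483870966 620
jar_center 206.08940397350995 272.9867549668874 302
mouse_center 232.5050301810865 244.37726358148893 994
mouse_center 220.6233031674208 196.18325791855204 884
```

View pics/f1.png

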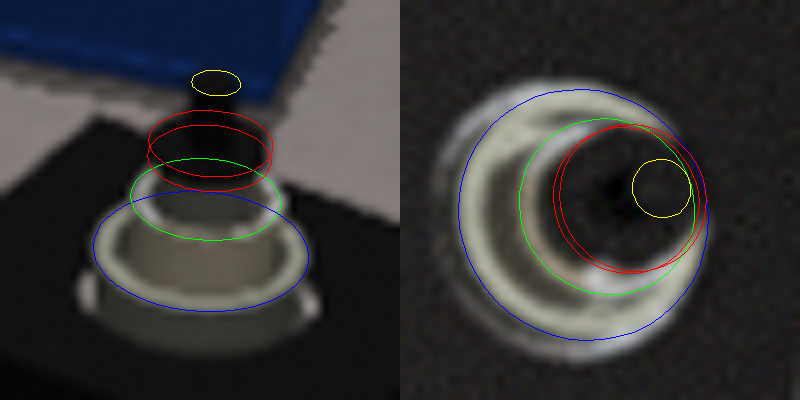

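View pics/f2.png

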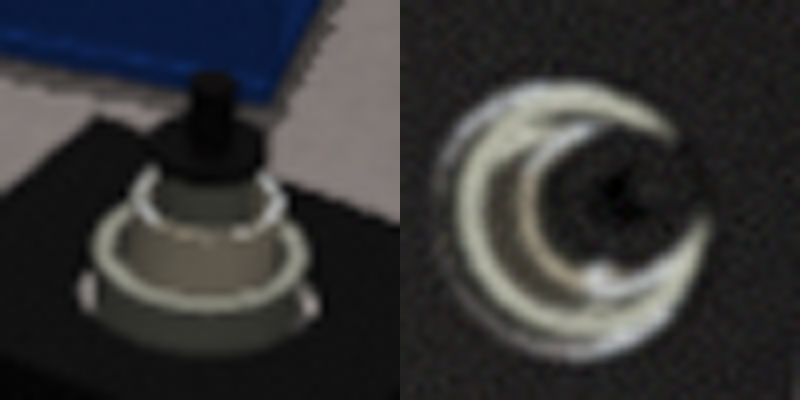

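View pics/f3.png

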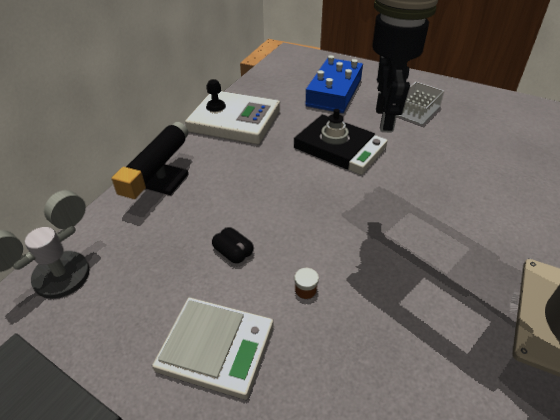

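The stack is upright: lid disc at about (207,150), knob top at (213,80), cup, dish and holder level below. The jar and mouse are within 1 px of where they began.

```bash
python3 -c "
from bench import hand_in
print(hand_in())"
```

```text
the job is handed in; nothing more can be done
None
```

I put the holder in the well, the dish in the holder, the cup in the dish and the lid on the cup, in that order. Each piece was lowered until it touched (4–6 N) and then released. The job was handed in at about 31 s of the 107 s allowed; no verdict is reported.

**Seating:** each piece touched down within about 0.5 mm of the height expected for fully home (the lid at TCP 95.3 mm, as predicted). In the final pictures the whole stack is upright, and every rim and the lid disc lie on their predicted outlines to within about 1 px (2 mm). The gripper is open and clear of everything.

**Bystanders:** the jar and the mouse show no movement beyond about 1 px in either view.

**What disagreed:**
- One automatic rim check in the side view put the dish about 3 mm off toward +x. Close-ups in both views showed it centred and level.
- The same check put the cup rim 1–3 mm toward +x. That is within its play.
- The automatic outline fit first mistook the holder's shadow for its edge. I corrected it from the rim seen in both views before gripping.

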